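Load two bushings into a tube magazine and snap its cap on

TASK

Load both steel bushings into the upright tube magazine, one on top of the other, then press the cap down on the magazine's square collar until both clip arms have snapped under it. The bushing that lies in the saddle must first be stood on end on the bench top and let go, then taken again to be loaded. Leave the bin, wrench, tin and steel plate where they are.

Things in the scene. Friction and masses are not known exactly. Their poses are not given: they have to be found in the camera images.
- bushing_a: Plain steel bushing, a cylinder 30 mm in diameter and 44 mm long with a dark bore 14 mm wide (treat it as solid), 0.12 to 0.25 kg. It starts lying level in the saddle, and will stand on either end. Origin at its centre; its axis is its own x axis. Both ends are alike.
- bushing_b: Steel bushing, the same in shape and size (30 mm diameter, 44 mm long, 0.12 to 0.25 kg), that starts standing on end on the bench. Origin at its centre; its axis is its own z axis.
- saddle: Fixed grey V saddle under the lying bushing. Origin at the centre of its underside on the bench, z up; the groove runs along its x axis. The bushing's centre lies 45 mm above the bench, over the origin. The V is 30 mm long (x) and 28 mm wide, so the bushing's flanks and ends stay free to grasp. Foot plate 70 mm (x) by 60 mm, 8 mm thick.
- magazine: Fixed tube magazine, origin at the centre of its underside, z up. Base plate 110 (x) by 90 by 12 mm. Upright aluminium tube, 33 mm clear inside, 41 mm outside, 9 mm sight slot on +x. On top a square collar 56 by 56 mm, sides along x and y, from 104 to 114 mm above the bench, overhanging the tube by 7.5 mm: the clips snap under it.
- mouth (a point): Centre of the magazine's mouth at the collar's top face, 114 mm above the bench. The round hole is 33 mm wide with a 3 mm chamfer. Axes as the magazine's.
- tube_floor (a point): Centre of the closed floor inside the tube, 12 mm above the bench and 102 mm below the mouth. Two bushings stacked end to end fill 88 mm of it. Axes as the magazine's.
- cap: Loose grey snap cap, 0.11 kg, upright on its two clip arms at the start (origin 20.5 mm above the bench). Origin at the centre of the plate's underside, z up. Plate 46 (x) by 70 (y) by 5 mm; plug below it 29 mm wide, 5 mm deep. Any quarter turn fits, sides parallel to the collar's. Home, the origin is at the mouth; barbs snap in 1.5 mm above. Pressing takes 10 to 20 N.
- cap_grip (a point): Centre of the top of the cap's grip block, 32 mm above the cap's origin. The block is 22 mm (cap x) by 36 mm (cap y) and stands 27 mm high on the plate.
- clip_a (a joint): Outward travel (m) of the clip arm at the cap's +y side against its spring (0.9 N/mm, slightly preloaded): 0 at rest or snapped in, about 0.003 while riding over the collar's edge, 0.006 at most. Rigid arm 22 mm wide (x), 4 mm thick, centred at y = 31.5 mm, reaching 20.5 mm below the cap's origin, with an inward barb sloping on its underside.
- clip_b (a joint): The same for the clip arm at the cap's -y side.
- bin: Bystander: open red plastic bin, 140 by 200 by 90 mm, origin at the centre of its underside.
- wrench: Bystander: steel wrench lying on the bench.
- tin: Bystander: closed grey tin, 70 mm in diameter and 100 mm high, origin at the centre of its underside.
- plate_stock: Bystander: dark steel plate lying flat, 100 by 140 by 12 mm, origin at the centre of its underside.
Mind the look-alikes: they are no part of the job. What is shaped like the bushing_a but turquoise is not meant.

How it is judged:
On the way, in this order (a step that is already met when the one before it is completed fails the run):
1. the bushing from the saddle stands on end on the bench top, let go (angle between the x axis of bushing_a and the z axis of magazine, either way round below 0.1 rad and height (world z) of bushing_a between 0.019 and 0.025 m and contact force between the fingers and bushing_a below 0.1 N and linear speed of bushing_a below 0.02 m/s), for 0.2 s.
2. both bushings lie end to end in the tube, the cap not yet on (((horizontal distance between each of bushing_a, bushing_b and tube_floor below 0.005 m and angle between the x axis of bushing_a and the z axis of magazine, either way round below 0.15 rad and z of bushing_a in the frame of tube_floor between 0.018 and 0.026 m and angle between the z axis of bushing_b and the z axis of magazine, either way round below 0.15 rad and z of bushing_b in the frame of tube_floor between 0.062 and 0.07 m) or (horizontal distance between each of bushing_b, bushing_a and tube_floor below 0.005 m and angle between the z axis of bushing_b and the z axis of magazine, either way round below 0.15 rad and z of bushing_b in the frame of tube_floor between 0.018 and 0.026 m and angle between the x axis of bushing_a and the z axis of magazine, either way round below 0.15 rad and z of bushing_a in the frame of tube_floor between 0.062 and 0.07 m)) and distance between cap and mouth above 0.015 m), for 0.2 s.
At the end, for the whole second after the job is handed in: Both bushings stacked upright in the tube in either order (5 mm of its axis, 4 mm of stacked height); cap on the collar within 4 mm sideways, under 2.2 mm above the mouth, level to 0.06 rad, clips under 1.5 mm; all at rest; each bystander within 20 mm of its start (((horizontal distance between each of bushing_a, bushing_b and tube_floor below 0.005 m and angle between the x axis of bushing_a and the z axis of magazine, either way round below 0.15 rad and z of bushing_a in the frame of tube_floor between 0.018 and 0.026 m and angle between the z axis of bushing_b and the z axis of magazine, either way round below 0.15 rad and z of bushing_b in the frame of tube_floor between 0.062 and 0.07 m) or (horizontal distance between each of bushing_b, bushing_a and tube_floor below 0.005 m and angle between the z axis of bushing_b and the z axis of magazine, either way round below 0.15 rad and z of bushing_b in the frame of tube_floor between 0.018 and 0.026 m and angle between the x axis of bushing_a and the z axis of magazine, either way round below 0.15 rad and z of bushing_a in the frame of tube_floor between 0.062 and 0.07 m)) and horizontal distance between cap and mouth below 0.004 m and z of cap in the frame of mouth between -0.0025 and 0.0022 m and angle between the z axis of cap and the z axis of magazine, either way round below 0.06 rad and value of joint each of clip_a, clip_b below 0.0015 m and linear speed of each of bushing_a, bushing_b, cap below 0.02 m/s); the robot touches nothing.
It fails at once if the bin is moved by more than 20 mm (distance of bin from where it was at the start of the episode above 0.02 m).
It fails at once if the wrench is moved by more than 20 mm (distance of wrench from where it was at the start of the episode above 0.02 m).
It fails at once if the tin is moved by more than 20 mm (distance of tin from where it was at the start of the episode above 0.02 m).
It fails at once if the steel plate is moved by more than 20 mm (distance of plate_stock from where it was at the start of the episode above 0.02 m).
It also fails if it takes over 70 s, if anything falls off the work surface, if the arm or the gripper's body presses on something with over 40 N, if the wrist force passes 120 N, or if a joint passes its speed limit or range.

ROBOT

A 7-joint arm with a two-finger parallel gripper is mounted at the origin on the work surface. World frame = base frame: x ahead of the robot, y to its left, z up, the work surface at z = 0. Lengths are in m, angles in rad, forces in N, time in s.
With the tool pointing down it reaches from about 0.4 to 0.875 m from the base axis. Payload 19.3 kg.
Tool frame: the origin (TCP) lies at the very end of the fingers, on their centre line; the grasp point (between the pads) lies 19 mm behind it; x points along the fingers, y is the direction in which the jaws open and shut, and the axes are right-handed (so a half turn about x gives the same grasp; the last joint's range is limited). The gripper opens to 85 mm and grips with 20 to 120 N. Pads are 22 mm wide; open, the fingers measure 114 mm over their backs; the gripper's body (76 mm by 85 mm) begins 54 mm behind the grasp point. The pads swing forward as they close: fully open they stand 13 mm farther back than shut.
Start: joints at [1.257, 0.521, -0.036, 1.599, 0.021, 1.021, -0.113], TCP at [0.151, -0.607, 0.231] pointing down, gripper open.
Joint ranges: [-2.91, 2.91], [-0.3, 2.13], [-1.5, 1.42], [0.17, 2.43], [-1.26, 4.41], [0.16, 1.93], [-2.52, 2.52]. Speed limits (rad/s): [1.89, 1.89, 2.39, 2.39, 3.01, 3.01, 3.01].

INTERFACE

Orientations are given as [roll, pitch, yaw] about the fixed x, y, z axes, in that order (R = Rz(yaw) Ry(pitch) Rx(roll)).
In Python, from workcell import bot, grab_frame, job_done gives the robot as it stands.
- The arm moves only by the shell command python3 -m pendant 'ROWS' [OPENING] [FORCE]. ROWS is JSON, a list of rows, each a list of 4 numbers: the shift along the tool's x, y, z in mm, then the turn about the tool's x in degrees. A call has 1 to 12 rows; each row shifts and turns the commanded pose from where the row before left it, along the tool's axes as they then stand; what a row does not reach is not made up. A row lasts 1/8 s, in which the tool goes at most 62.5 mm and 10.7 degrees, less where a joint would pass 70% of its speed; a pose out of reach is approached as far as the arm can. A call is refused whole if a number of a shift passes 62.5 or a number of a turn 10.7, either way. A call with a gripper value outside its range is refused whole. OPENING is the opening, from -1 (shut) to 1 (fully open), set as the call begins (- or left out, the last holds). The fingers move at their own pace and stop on an object; FORCE is the grip in N (left out, the last holds). Time passes only in rows, so rows that do not move let the fingers close. It gives the time, the measured TCP pose, the force and the opening at its end, in the units of the state.
- bot.observe(): the state, without advancing time (a new reading comes with each control period).
- grab_frame(name): name is "scene" or "top" or "wrist"; returns a dict with "img" (480x640x3 uint8, red, green, blue), "fovy" (degrees; the focal length in pixels is half the picture's height over the tangent of half this angle, whatever the lens; pixels are square), "cx", "cy" (the principal point, pixels), "k1" (the pictures are not rectified: a ray, as slopes to the right and down, at radius r is drawn at 1 + k1 r^2 times it, then the intrinsics apply), "R" (3x3) and "t" (3): a world point X has camera coordinates R X + t. Camera axes: x right, y down, z forward; pixel columns grow to the right and rows downward; lengths in m; the calibration is good to about 2 mm. A picture is of the moment at which its call begins. There is no depth.
- job_done(): hands the job in, once; it reports no verdict.
The state is a dict: "clock": time; "qpos": joint angles; "qd": joint speeds; "joint_efforts": joint torques, N m; "position": TCP position; "tool_rot": TCP orientation; "force": force on the tool from outside, world axes, zero at the start; "moment": the same for the moment, N m; "grip_width": finger opening in m.
Only numpy, scipy, OpenCV 4.12 (cv2) and the standard library are available. Lean on these libraries where they do the work, as an engineer would, in place of code of your own. Each camera call takes 0.05 s, during which the arm holds its last target.

## Working session

There is one attempt and no reset: what is moved stays moved. The work goes in short steps, Python scripts to look and compute and a shell command to move; the robot and the scene stay as the last step left them, time stands still between calls to the robot, and variables do not carry over. Pictures are saved under pics/ and viewed, and the job is handed in when it is done.

```bash
ls; mkdir -p pics; cat > h.py <<'E'
import numpy as np, cv2
from workcell import bot, grab_frame
def snap(n,fn):
    f=grab_frame(n); cv2.imwrite(f'pics/{fn}.png',f['img'][:,:,::-1]); np.save(f'pics/{fn}.npy',f,allow_pickle=True); return f
def load(fn): return np.load(f'pics/{fn}.npy',allow_pickle=True).item()
def ray(f,u,v):
    fl=240/np.tan(np.radians(f['fovy'])/2)
    d=np.array([(u-f['cx'])/fl,(v-f['cy'])/fl]); s=d.copy()
    for _ in range(30): s=d/(1+f['k1']*(s@s))
    R=np.array(f['R']);t=np.array(f['t'])
    return -R.T@t, R.T@np.array([s[0],s[1],1])
def atz(f,u,v,z):
    o,d=ray(f,u,v); return o+d*(z-o[2])/d[2]
def tri(*obs):
    A=np.zeros((3,3));b=np.zeros(3)
    for f,u,v in obs:
        o,d=ray(f,u,v);d=d/np.linalg.norm(d);P=np.eye(3)-np.outer(d,d);A+=P;b+=P@o
    X=np.linalg.solve(A,b); return X,[np.linalg.norm((np.eye(3)-np.outer(d/np.linalg.norm(d),d/np.linalg.norm(d)))@(X-o)) for o,d in [ray(*q) for q in obs]]
def proj(f,X):
    fl=240/np.tan(np.radians(f['fovy'])/2)
    c=np.array(f['R'])@np.array(X)+np.array(f['t']); s=c[:2]/c[2]; s=s*(1+f['k1']*(s@s)); return s*fl+[f['cx'],f['cy']]
def crop(fn,x0,y0,w,h,out,k=None):
    im=cv2.imread(f'pics/{fn}.png')[y0:y0+h,x0:x0+w]; k=k or min(800/w,600/h)
    cv2.imwrite(f'pics/{out}.png',cv2.resize(im,None,fx=k,fy=k,interpolation=cv2.INTER_CUBIC)); print(out,'scale',k)
E
python3 - <<'E'
from h import *
for n in ['scene','top','wrist']:
    f=snap(n,n+'0'); print(n,f['fovy'],f['k1'],-np.array(f['R']).T@f['t'])
s=bot.observe(); print({k:np.round(v,4) for k,v in s.items()})
E
```

```text
pics
scene 52.73831746133756 -0.1295833282048057 [ 1.24116527 -0.38541984  0.61310314]
top 46.22556431028358 0.005587508573613671 [ 0.50916449 -0.03071463  1.08065931]
wrist 58.50544126955205 -0.019752185106415333 [ 0.23019376 -0.58692308  0.37374879]
{'clock': np.float64(0.15), 'qpos': array([ 1.2568,  0.5219, -0.0363,  1.5999,  0.0212,  1.0211, -0.1128]), 'qd': array([ 0.0012, -0.0024,  0.0009, -0.0006, -0.0005, -0.0003, -0.0001]), 'joint_efforts': array([ 2.20000e-03, -9.27378e+01,  1.98060e+00, -3.70054e+01,
        1.80000e-02,  6.30000e-03,  1.00000e-04]), 'position': array([ 0.1508, -0.6063,  0.2309]), 'tool_rot': array([-1.5097,  1.5699,  1.8756]), 'force': array([-1.0401,  0.4153, -0.3129]), 'moment': array([ 0.0393, -0.0014, -0.0399]), 'grip_width': np.float64(0.0853)}
```

View pics/scene0.png

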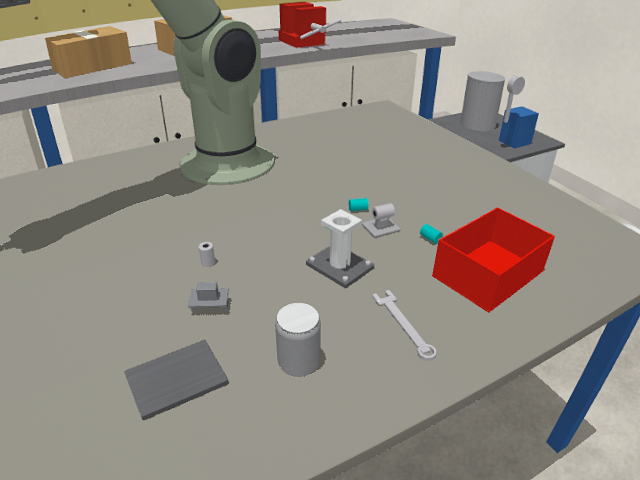

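View pics/top0.png

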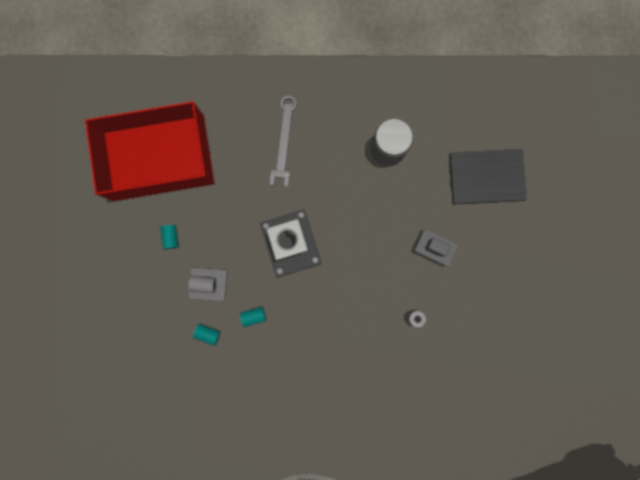

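View pics/wrist0.png

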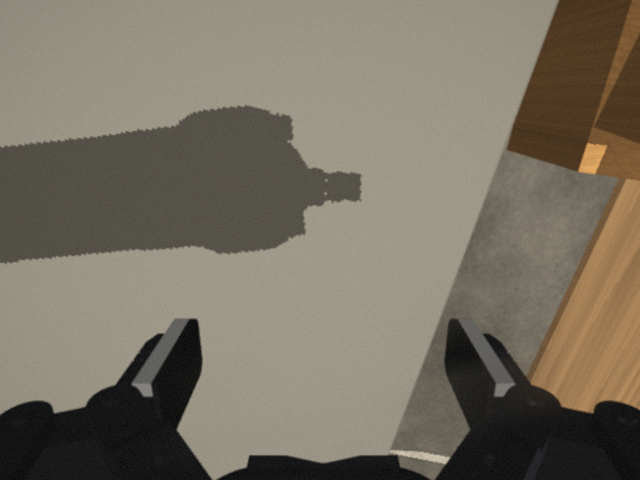

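The top view shows the grey lying cylinder in the saddle at (203,285), which is bushing_a. The turquoise look-alikes are at (170,237), (207,334) and (253,317). The standing bushing_b is at (418,319), the cap at (436,248) and the magazine at (288,240). Next I'll enlarge crops to confirm.

```bash
python3 - <<'E'
from h import *
crop('top0',150,190,200,150,'c1'); crop('top0',380,210,120,130,'c2'); crop('scene0',290,180,160,120,'c3'); crop('scene0',170,225,100,100,'c4')
E
```

```text
c1 scale 4.0
c2 scale 4.615384615384615
c3 scale 5.0
c4 scale 6.0
```

View pics/c1.png

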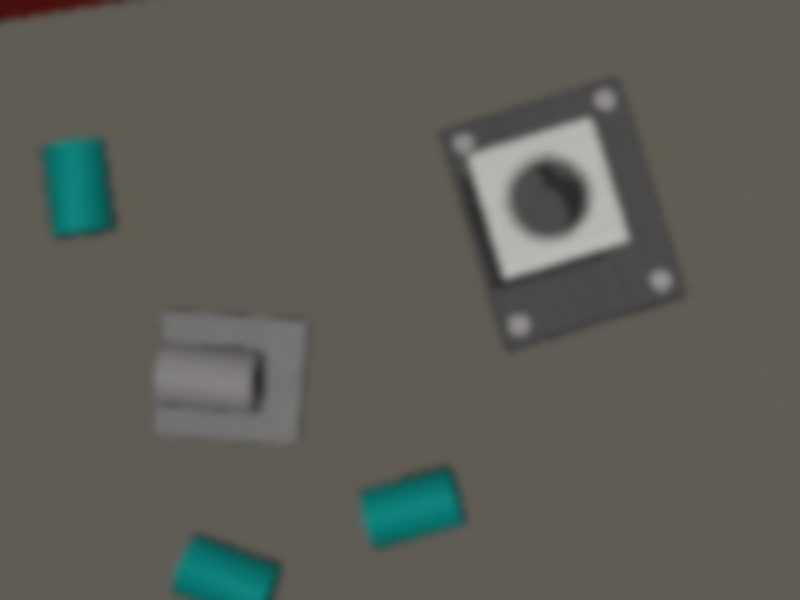

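View pics/c2.png

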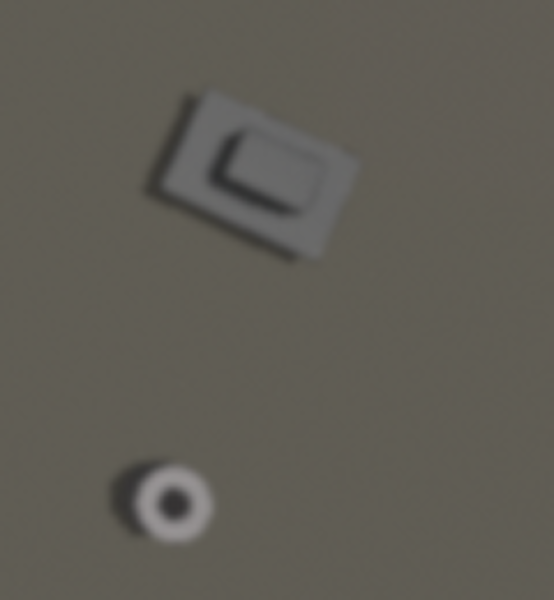

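View pics/c3.png

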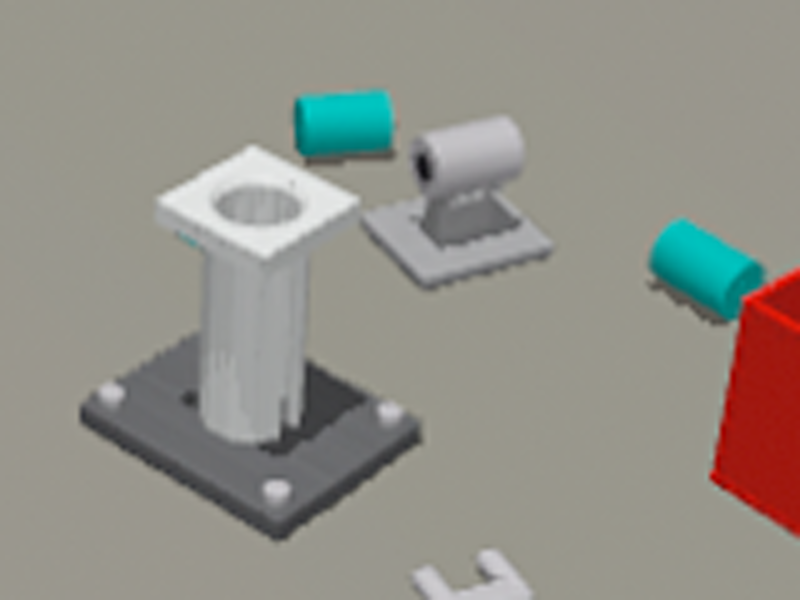

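View pics/c4.png

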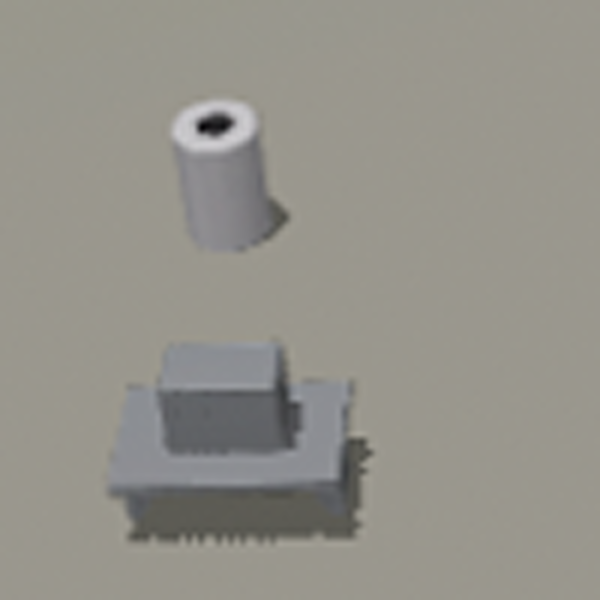

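```bash
python3 - <<'E'
from h import *
T=load('top0');S=load('scene0')
for n,a,b in [('a',(201.75,284.75),(383.6,211)),('mouth',(287.25,239.5),(341.4,221)),('b_top',(417.7,319.2),(205.8,245.7)),('capgrip',(439.6,246.6),(206.8,285.8))]:
    X,e=tri((T,*a),(S,*b)); print(n,X.round(4),np.round(e,4))
c=lambda x,y:(150+x/4,190+y/4)
# collar corners z=.114
cs=[atz(T,*c(*p),.114) for p in [(468,155),(594,118),(631,241),(502,280)]]
print(np.round(cs,4)); 
for i in range(4):
    d=cs[(i+1)%4]-cs[i]; print('col edge',np.degrees(np.arctan2(d[1],d[0])),np.linalg.norm(d))
bs=[atz(T,*c(*p),.012) for p in [(443,130),(617,78),(684,296),(508,349)]]
for i in range(4):
    d=bs[(i+1)%4]-bs[i]; print('base edge',np.degrees(np.arctan2(d[1],d[0])),np.linalg.norm(d))
print('base c',np.mean(bs,0),'collar c',np.mean(cs,0))
fs=[atz(T,*c(*p),.008) for p in [(163,312),(306,320),(297,443),(154,432)]]
for i in range(4):
    d=fs[(i+1)%4]-fs[i]; print('foot',np.degrees(np.arctan2(d[1],d[0])),np.linalg.norm(d))
print('foot c',np.mean(fs,0))
k=lambda x,y:(380+x/4.6154,210+y/4.6154)
ps=[atz(T,*k(*p),.0255) for p in [(205,90),(360,160),(318,260),(160,186)]]
for i in range(4):
    d=ps[(i+1)%4]-ps[i]; print('cap',np.degrees(np.arctan2(d[1],d[0])),np.linalg.norm(d))
print('cap c',np.mean(ps,0))
from scipy.spatial.transform import Rotation as Ro
s=bot.observe(); R=Ro.from_euler('xyz',s['tool_rot']).as_matrix(); print(R.round(3),s['position'])
W=load('wrist0'); Rw=np.array(W['R']); o=-Rw.T@W['t']; print('cam in tool',R.T@(o-s['position'])); print('camaxes in tool',(R.T@Rw.T).round(3))
E
```

```text
a [0.4961 0.1955 0.0447] [0.0005 0.0005]
mouth [0.5754 0.0344 0.1111] [0.0001 0.0001]
b_top [ 0.4355 -0.2003  0.0435] [0.0003 0.0003]
capgrip [ 0.5678 -0.2401  0.0517] [0.0003 0.0003]
[[ 0.5936  0.0693  0.114 ]
 [ 0.6099  0.0151  0.114 ]
 [ 0.5568 -0.0013  0.114 ]
 [ 0.5397  0.054   0.114 ]]
col edge -73.29298666712158 0.05668500019376337
col edge -162.87034333908895 0.05557755031170661
col edge 107.11481327325995 0.0578917166613035
col edge 15.893207666808864 0.05599372430877122
base edge -73.0048742319695 0.0867712942805271
base edge -162.6016369272573 0.10897352920947181
base edge 107.02550205998489 0.08708219956615826
base edge 17.234802313169286 0.10901795232365664
base c [0.57507117 0.03430844 0.012     ] collar c [0.57497932 0.03427621 0.114     ]
foot -92.89874102797216 0.06843782119992681
foot 176.9074131617166 0.05829731851504147
foot 85.9548818354766 0.06824351527178879
foot -2.887941108994905 0.05693165693885687
foot c [0.49652853 0.19221009 0.008     ]
cap -114.32238300035937 0.06858699612830993
cap 156.60151727221395 0.044264316791268944
cap 64.9847244120798 0.07014172462641557
cap -25.42547397211927 0.04341838742045031
cap c [ 0.56712811 -0.2398944   0.0255    ]
[[-0.     0.241 -0.97 ]
 [ 0.001 -0.97  -0.241]
 [-1.    -0.001  0.   ]] [ 0.15076708 -0.60627018  0.23085139]
cam in tool [-0.14290218  0.00026431 -0.08174025]
camaxes in tool [[ 0.001 -0.317  0.948]
 [ 1.     0.001 -0.001]
 [-0.     0.948  0.317]]
```

Triangulation puts bushing_a at about (0.496, 0.194, 0.045) with its axis at about 87°. The mouth is at (0.575, 0.034) with yaw about 17°, bushing_b at (0.4355, -0.200), and the cap at (0.567, -0.240).

The tool always points down. My plan is to grip bushing_a by its flanks, then press its free end on the collar's edge so it pivots upright between the pads.

First I'll turn the tool by -73°.

```bash
cat >> h.py <<'E'
from scipy.spatial.transform import Rotation as Ro
def go(x,y,z,yaw=None):
    s=bot.observe(); R=Ro.from_euler('xyz',s['tool_rot']).as_matrix(); p=s['position']
    psi=np.degrees(np.arctan2(R[1,1],R[0,1])); d=R.T@(np.array([x,y,z])-p)*1000
    print('t',s['clock'],'p',np.round(p,4),'yaw',round(psi,2),'shift mm',d.round(1),'turn',None if yaw is None else round(-((yaw-psi+180)%360-180),1),'F',np.round(s['force'],1),'w',round(s['grip_width'],4),'q7',s['qpos'][6].round(2))
E
python3 -m pendant '[[0,0,0,-10.4],[0,0,0,-10.4],[0,0,0,-10.4],[0,0,0,-10.4],[0,0,0,-10.4],[0,0,0,-10.4],[0,0,0,-10.4]]'
python3 - <<'E'
from h import *
go(.47,-.25,.231); go(.496,.194,.15,-3.2)
E
```

```text
clock: 1.02
position: [0.1507, -0.6064, 0.231]
tool_rot: [-2.775, 1.57, 1.887]
force: [0.3, -0.3, 0.2]
grip_width: 0.0853
t 1.025 p [ 0.1507 -0.6064  0.231 ] yaw -2.9 shift mm [ 2.000e-01  3.009e+02 -3.721e+02] turn None F [ 0.3 -0.3  0.2] w 0.0853 q7 1.01
t 1.025 p [ 0.1507 -0.6064  0.231 ] yaw -2.9 shift mm [  81.4  304.4 -816.8] turn 0.3 F [ 0.3 -0.3  0.2] w 0.0853 q7 1.01
```

```bash
python3 -m pendant '[[0,50,-58,0],[0,50,-58,0],[0,50,-58,0],[0,50,-58,0],[0,50,-58,0],[0,50,-58,0],[0,0,-60,0],[0,0,-60,0],[0,0,-60,0],[0,0,-60,0],[0,0,-60,0],[0,0,-60,0]]'
python3 - <<'E'
from h import *
go(.496,.194,.15,-3.2)
E
```

```text
clock: 2.52
position: [0.4315, 0.0244, 0.2315]
tool_rot: [1.188, 1.57, -0.439]
force: [2.3, -0.2, -0.8]
grip_width: 0.0853
t 2.525 p [0.4315 0.0244 0.2315] yaw -3.25 shift mm [  81.5   54.8 -173. ] turn -0.1 F [ 2.3 -0.2 -0.8] w 0.0853 q7 -0.46
```

```bash
python3 -m pendant '[[17,18,-58,0],[17,18,-58,0],[17,18,-57,0],[0,0,0,0],[0,0,0,0]]'
python3 - <<'E'
from h import *
snap('wrist','w1')
go(.496,.194,.026,-3.2)
E
```

```text
clock: 3.15
position: [0.4946, 0.191, 0.1803]
tool_rot: [-0.951, 1.57, -2.578]
force: [-0.6, -0.3, -0.1]
grip_width: 0.0856
t 3.2 p [0.4948 0.1903 0.1806] yaw -3.29 shift mm [154.6   1.   -3.8] turn -0.1 F [0.6 0.3 0. ] w 0.0855 q7 -0.87
```

View pics/w1.png

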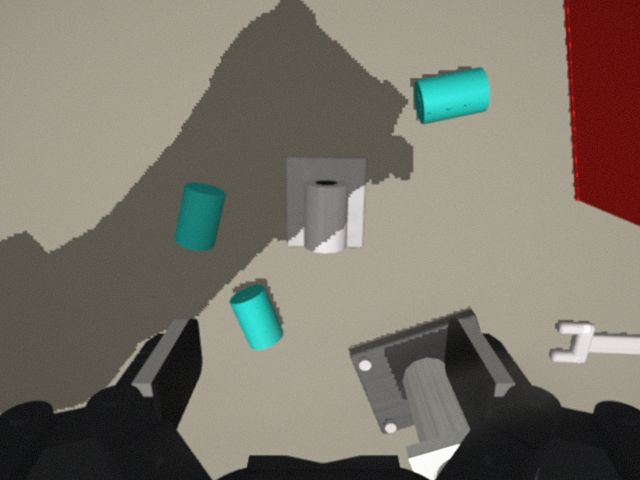

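```bash
python3 - <<'E'
from h import *
W=load('w1');T=load('top0');S=load('scene0')
print(proj(W,[.496,.194,.06]),proj(W,[.496,.194,.045]))
for n,z in [((183,.0),.060),]: pass
# near end and far end of axis top line z=.06 ; w1 far end top (326,182), near end bottom edge (326,252)
print('far end (rim centre ~bore) ',atz(W,326,183,.045),'near rim',atz(W,326,252,.045))
print('left/right flank',atz(W,305,215,.045),atz(W,347,215,.045))
for p in [(288,158),(365,158),(365,247),(287,246)]: print('foot',atz(W,*p,.008).round(4))
for p in [(257,317),(200,216)]: print('turq',atz(W,*p,.015).round(4))
crop('w1',270,140,120,125,'c5')
E
```

```text
[324.73694832 222.73596432] [324.70757546 216.40227462]
far end (rim centre ~bore)  [0.49809012 0.2166872  0.045     ] near rim [0.49549856 0.16841971 0.045     ]
left/right flank [0.48281187 0.19570882 0.045     ] [0.51102843 0.19415181 0.045     ]
foot [0.4711 0.2294 0.008 ]
foot [0.5273 0.2262 0.008 ]
foot [0.5256 0.1571 0.008 ]
foot [0.4648 0.1613 0.008 ]
turq [0.4362 0.1043 0.015 ]
turq [0.4025 0.1911 0.015 ]
c5 scale 4.8
```

View pics/c5.png

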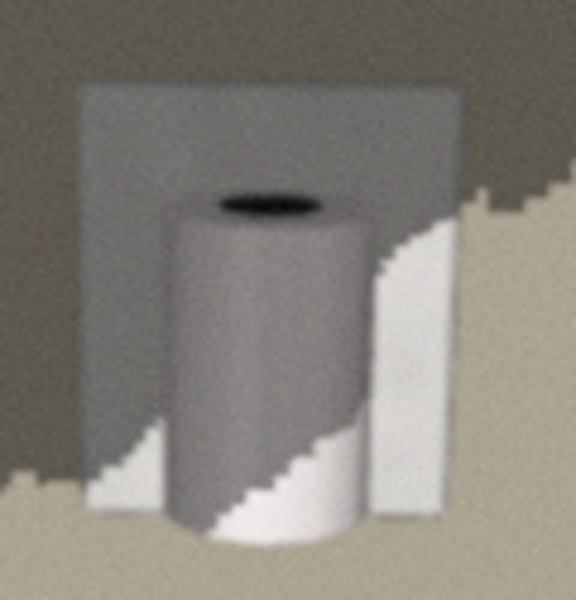

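```bash
python3 -m pendant '[[52,1.5,-4,0],[52,0,0,0],[40,0,0,0],[10,0,0,0],[0,0,0,0]]'
python3 - <<'E'
from h import *
go(.4965,.1945,.026,-3.2)
E
python3 -m pendant '[[0,0,0,0],[0,0,0,0],[0,0,0,0],[0,0,0,0],[0,0,0,0]]' -1 30
python3 - <<'E'
from h import *
go(.4965,.1945,.026,-3.2)
snap('wrist','w2');snap('scene','s2')
E
```

```text
clock: 3.82
position: [0.4971, 0.1948, 0.0275]
tool_rot: [1.599, 1.57, -0.029]
force: [0.1, 0.3, 0.4]
grip_width: 0.0856
t 3.825 p [0.4971 0.1948 0.0275] yaw -3.29 shift mm [ 1.5 -0.5  0.3] turn -0.1 F [0.1 0.3 0.4] w 0.0856 q7 -1.05
clock: 4.45
position: [0.4964, 0.1953, 0.0273]
tool_rot: [0.262, 1.571, -1.365]
force: [-5.5, -0.8, 13.8]
grip_width: 0.0293
t 4.45 p [0.4964 0.1953 0.0273] yaw -3.23 shift mm [1.3 0.1 0.8] turn -0.0 F [-5.5 -0.8 13.8] w 0.0293 q7 -1.05
```

View pics/w2.png

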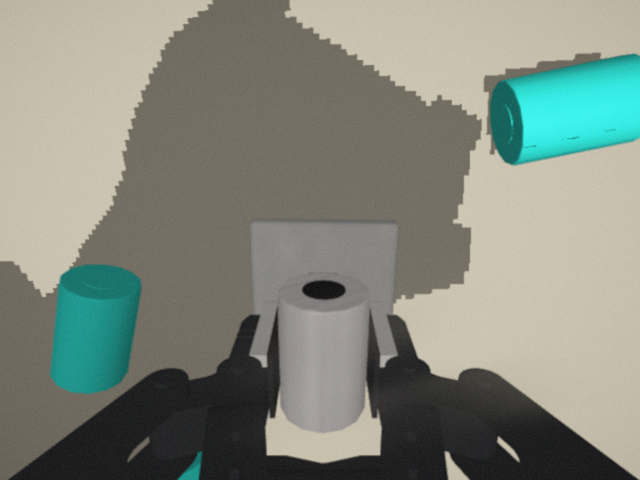

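```bash
python3 -m pendant '[[-30,0,0,0],[-55,0,0,-10],[-55,0,0,-10],[0,0,0,0]]' -1 30
python3 - <<'E'
from h import *
go(.5619,.0773,.16,17)
E
```

```text
clock: 5.05
position: [0.4982, 0.1958, 0.1702]
tool_rot: [1.619, 1.565, 0.343]
force: [-0.6, 0.9, -3.4]
grip_width: 0.0287
t 5.05 p [0.4982 0.1958 0.1702] yaw 16.89 shift mm [ 10.3  26.5 131.9] turn -0.1 F [-0.6  0.9 -3.4] w 0.0287 q7 -0.6
```

```bash
python3 -m pendant '[[0,13,50,0],[0,13,50,0],[10,0,32,0],[0,0,0,0],[0,0,0,0]]'
python3 - <<'E'
from h import *
snap('wrist','w3');snap('scene','s3');snap('top','t3')
go(.5619,.0773,.111,17)
crop('s3',250,100,240,180,'c6')
E
```

```text
clock: 5.68
position: [0.5591, 0.077, 0.1562]
tool_rot: [-2.284, 1.57, 2.721]
force: [-0.5, 0.5, -1.2]
grip_width: 0.0291
t 5.825 p [0.5594 0.0775 0.1567] yaw 16.84 shift mm [45.7  2.4  0.9] turn -0.2 F [ 0.4  1.  -2.3] w 0.029 q7 -0.36
c6 scale 3.3333333333333335
```

View pics/w3.png

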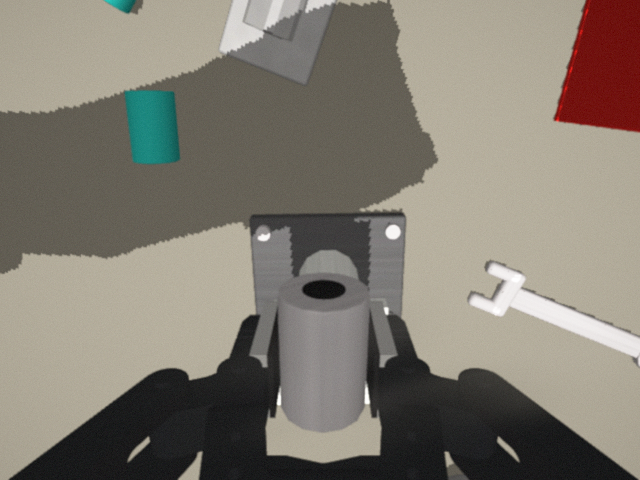

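View pics/c6.png

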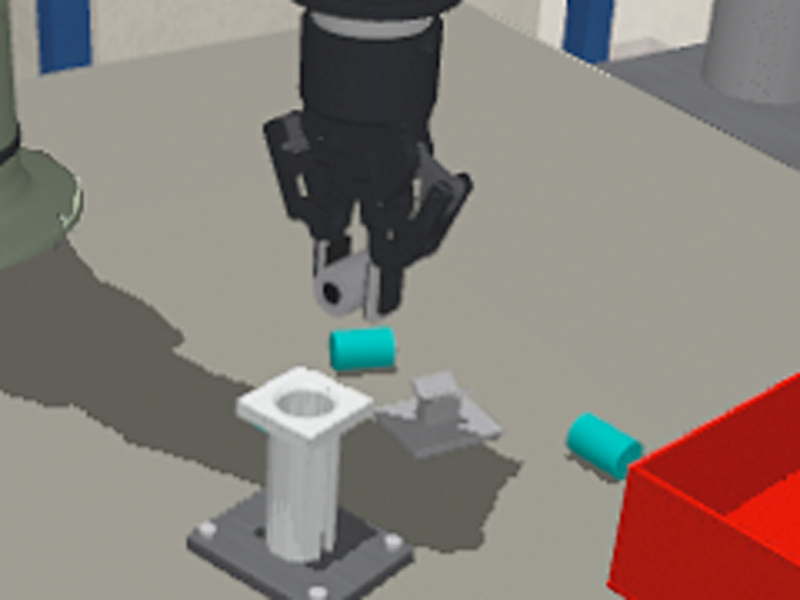

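```bash
python3 - <<'E'
from h import *
W=load('w3')
a=atz(W,252,215,.012);b=atz(W,405,214,.012);d=b-a
print(a,b,np.linalg.norm(d),np.degrees(np.arctan2(d[1],d[0])))
ang=np.arctan2(d[1],d[0]); m=(a+b)/2; print('centre est',m+45e-3*np.array([np.sin(ang),-np.cos(ang),0]))
s=load('s3'); print('bushing end bore scene px', (250+331/3.333,100+292/3.333), 'expected', proj(s,[.5594+.022*.29,.0775-.022*.956,.1745]))
E
```

```text
[0.51148384 0.06446202 0.012     ] [0.61298586 0.09588752 0.012     ] 0.10625545032647506 17.20277029901989
centre est [0.57554379 0.03718789 0.012     ]
bushing end bore scene px (349.30993099309933, 187.60876087608762) expected [349.88473727 187.30319466]
```

```bash
python3 -m pendant '[[30,1,0,0],[12,1,0,0],[4,0,0,0],[4,0,0,0],[4,0,0,0],[0,0,0,0]]'
python3 - <<'E'
from h import *
snap('scene','s4');snap('wrist','w4')
go(.5619,.0773,.111,17)
crop('s4',250,100,240,180,'c7')
E
```

```text
clock: 6.58
position: [0.5614, 0.0785, 0.104]
tool_rot: [2.317, 1.57, 1.04]
force: [-8.5, 4.3, 13.3]
grip_width: 0.0292
t 6.675 p [0.5614 0.0785 0.1041] yaw 16.83 shift mm [-6.9  0.1  1.3] turn -0.2 F [-8.3  5.6 12.8] w 0.0292 q7 -0.42
c7 scale 3.3333333333333335
```

View pics/c7.png

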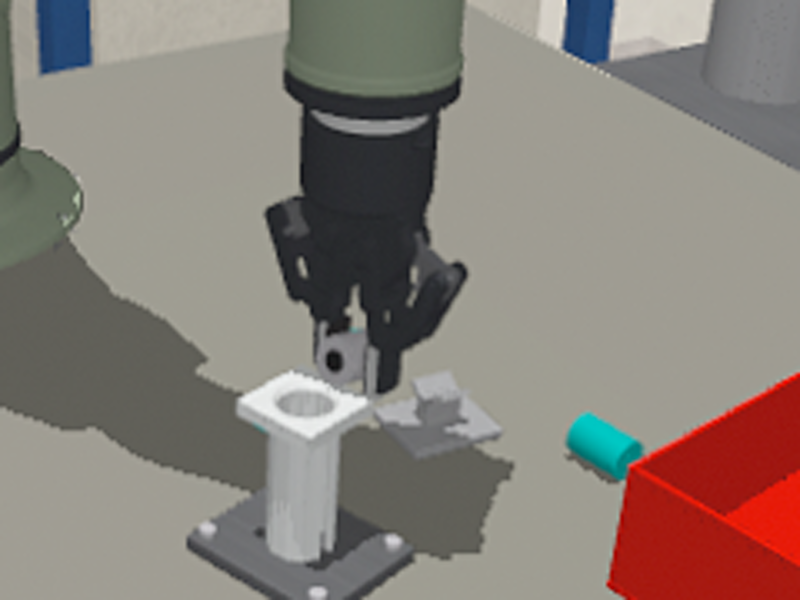

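View pics/w4.png

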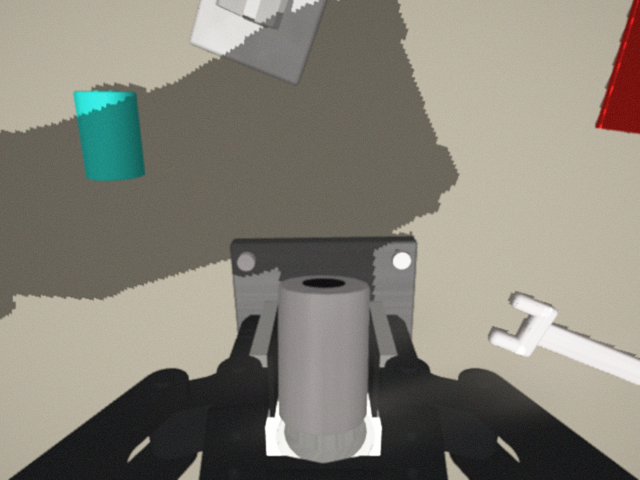

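```bash
python3 -m pendant '[[4,0,0,0],[4,0,0,0],[4,0,0,0],[0,0,0,0]]'
python3 - <<'E'
from h import *
snap('scene','s5');snap('wrist','w5')
go(.5619,.0773,.111,17)
crop('s5',290,160,120,90,'c8')
E
```

```text
clock: 7.18
position: [0.5622, 0.0785, 0.0924]
tool_rot: [1.797, 1.568, 0.52]
force: [-5.8, 3.8, 17.0]
grip_width: 0.0291
t 7.275 p [0.5622 0.0785 0.0925] yaw 16.82 shift mm [-18.5  -0.6   1. ] turn -0.2 F [-6.4  4.2 18.4] w 0.0293 q7 -0.43
c8 scale 6.666666666666667
```

View pics/c8.png

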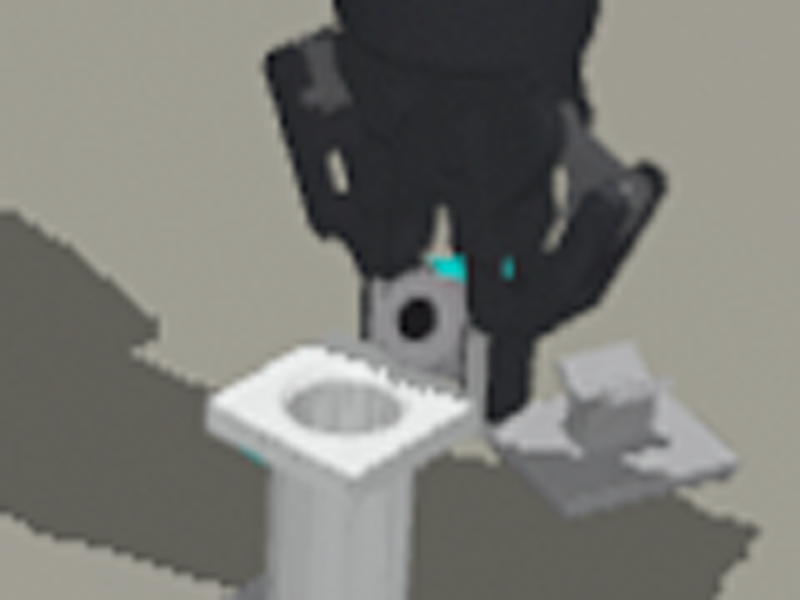

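View pics/w5.png

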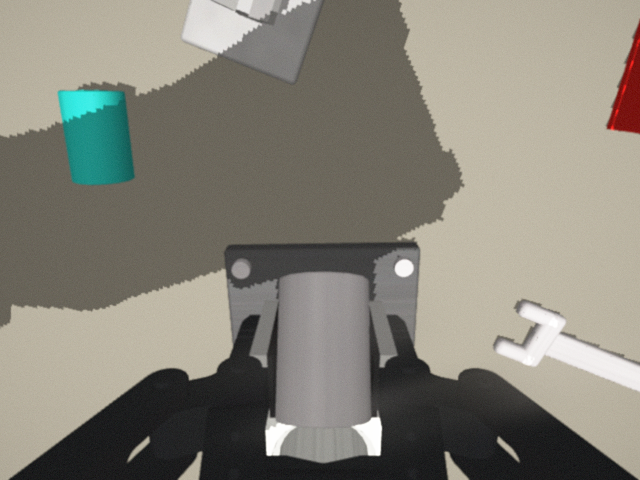

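```bash
python3 -m pendant '[[4,0,0,0],[4,0,0,0],[4,0,0,0],[0,0,0,0]]'
python3 - <<'E'
from h import *
snap('scene','s6');snap('wrist','w6')
go(.5619,.0773,.111,17)
crop('s6',290,160,120,90,'c9')
E
```

```text
clock: 7.78
position: [0.5623, 0.0792, 0.0798]
tool_rot: [2.149, 1.567, 0.872]
force: [0.5, 9.8, -5.5]
grip_width: 0.0289
t 7.875 p [0.5621 0.0792 0.0795] yaw 16.86 shift mm [-31.5  -0.6   1.7] turn -0.1 F [ 1.1  9.8 -5.8] w 0.0293 q7 -0.44
c9 scale 6.666666666666667
```

View pics/c9.png

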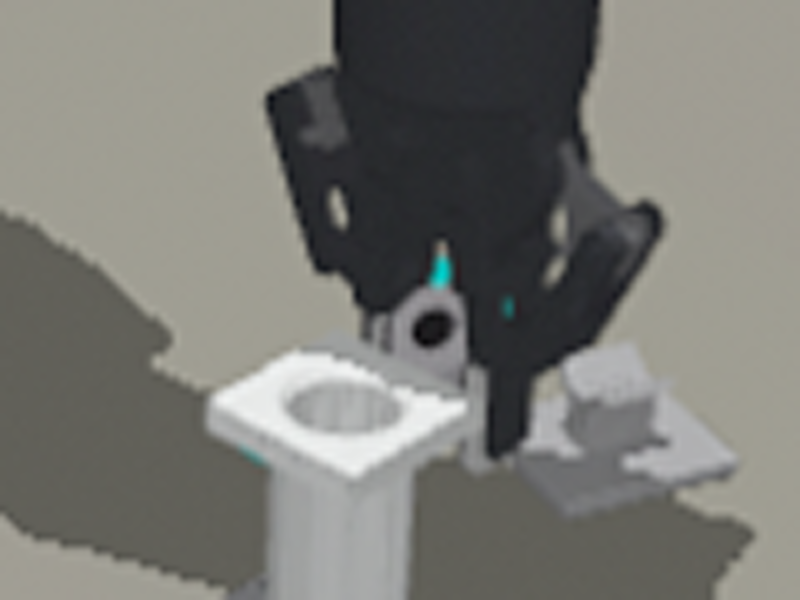

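View pics/w6.png

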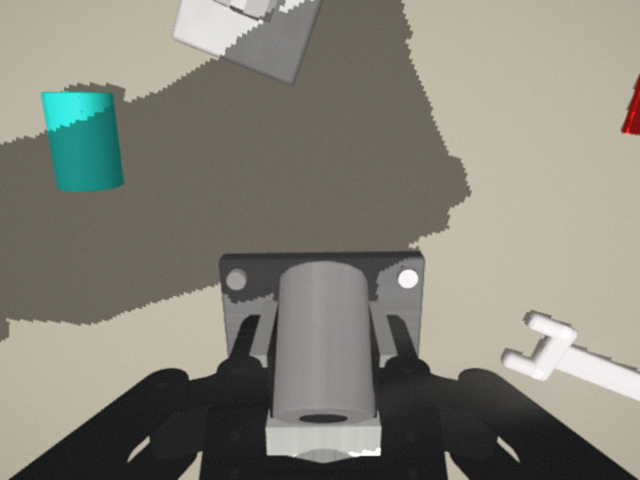

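```bash
python3 -m pendant '[[0,0,2,0],[0,0,2,0],[0,0,1.5,0],[0,0,0,0]]'
python3 - <<'E'
from h import *
snap('wrist','w7')
go(.5619,.0773,.111,17)
W=load('w7'); s=bot.observe(); R=Ro.from_euler('xyz',s['tool_rot']).as_matrix();P=s['position']-R[:,0]*.0177
for t in [0,5,10,15,20,30]:
    a=-R[:,0]*np.cos(np.radians(t))+R[:,2]*np.sin(np.radians(t)); r=R[:,2]*np.cos(np.radians(t))+R[:,0]*np.sin(np.radians(t))
    print(t,'B bore',proj(W,P+.022*a).round(1),'A far rim',proj(W,P-.022*a-.015*r).round(1),'B far rim',proj(W,P+.022*a-.015*r).round(1))
crop('w7',240,240,160,220,'c10')
E
```

```text
clock: 8.38
position: [0.5624, 0.0783, 0.0794]
tool_rot: [2.797, 1.563, 1.524]
force: [-6.2, 32.6, -7.9]
grip_width: 0.0286
t 8.425 p [0.5624 0.0783 0.0794] yaw 17.05 shift mm [-31.6  -0.7   0.6] turn 0.1 F [-7.3 32.4 -7.2] w 0.0288 q7 -0.43
0 B bore [321.4 390.1] A far rim [321.9 280. ] B far rim [321.4 345. ]
5 B bore [321.4 395.4] A far rim [321.9 277. ] B far rim [321.3 353.7]
10 B bore [321.4 400.2] A far rim [321.9 274.3] B far rim [321.3 362.3]
15 B bore [321.4 404.5] A far rim [321.9 272.1] B far rim [321.3 370.9]
20 B bore [321.5 408.2] A far rim [321.9 270.4] B far rim [321.3 379.2]
30 B bore [321.5 413.9] A far rim [321.8 268.6] B far rim [321.3 394.8]
c10 scale 2.727272727272727
```

View pics/c10.png

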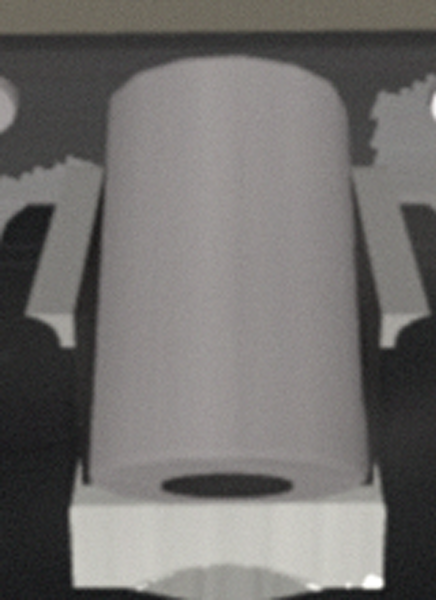

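```bash
cat >> h.py <<'E'
from scipy.optimize import least_squares
def fit(fn,feat,p=None,R=None):
    W=load(fn); s=bot.observe(); R=Ro.from_euler('xyz',s['tool_rot']).as_matrix(); P=s['position']-R[:,0]*.0177
    def m(q):
        t,dx,dz=q; C=P+R[:,0]*dx/1000+R[:,2]*dz/1000
        a=-R[:,0]*np.cos(t)+R[:,2]*np.sin(t); r=R[:,2]*np.cos(t)+R[:,0]*np.sin(t)
        pts={'Bbore':C+.022*a,'Bfar':C+.022*a-.015*r,'Bnear':C+.022*a+.015*r,'Afar':C-.022*a-.015*r}
        return np.array([proj(W,pts[k])[1]-v for k,v in feat.items()])
    r=least_squares(m,[.3,0,0],x_scale=[.1,1,1]); print('tilt',np.degrees(r.x[0]),'dx,dz mm',r.x[1:],'res',r.fun)
E
python3 - <<'E'
from h import *
fit('w7',{'Bbore':417.8,'Bfar':408,'Afar':261})
fit('w7',{'Bbore':417.8,'Bfar':408,'Bnear':424,'Afar':261})
E
```

```text
tilt 39.5551179454111 dx,dz mm [-6.51190087 -5.42062135] res [1.47792889e-11 1.55750968e-11 1.76783033e-11]
tilt 40.45875443084852 dx,dz mm [-5.97755021 -5.25687752] res [-0.64955458  0.29487717  0.35792647 -0.00392656]
```

```bash
python3 -m pendant '[[0,0,-2,0],[4,0,0,0],[4,0,0,0],[0,0,0,0]]' -1 20
python3 - <<'E'
from h import *
snap('wrist','w8')
go(.5619,.0773,.111,17)
crop('w8',240,240,160,220,'c11')
E
```

```text
clock: 8.93
position: [0.5627, 0.0777, 0.0714]
tool_rot: [2.547, 1.566, 1.272]
force: [0.7, 20.7, -13.0]
grip_width: 0.0289
t 8.975 p [0.5626 0.0778 0.0712] yaw 16.95 shift mm [-39.8  -0.7   0.1] turn -0.1 F [  0.2  21.  -14.4] w 0.0289 q7 -0.44
c11 scale 2.727272727272727
```

View pics/c11.png

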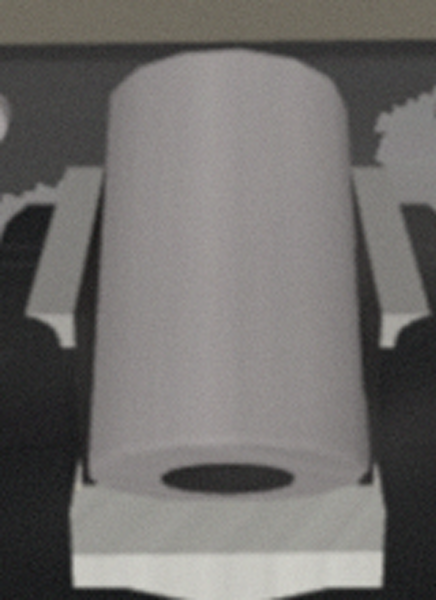

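```bash
python3 - <<'E'
from h import *
fit('w8',{'Bbore':415.3,'Bfar':402.4,'Afar':258.3})
fit('w8',{'Bbore':415.3,'Bfar':402.4,'Bnear':423.4,'Afar':258.3})
snap('scene','s8');snap('top','t8')
crop('s8',290,160,120,90,'c12');crop('t8',220,180,140,105,'c13')
E
```

```text
tilt 36.99903704275376 dx,dz mm [-6.98520653 -6.3346159 ] res [ 1.60866875e-11  5.27506927e-11 -4.59863259e-11]
tilt 38.20129371029141 dx,dz mm [-6.14529778 -6.04348743] res [-0.8877441   0.40513953  0.48848759 -0.00717159]
c12 scale 6.666666666666667
c13 scale 5.714285714285714
```

View pics/c12.png

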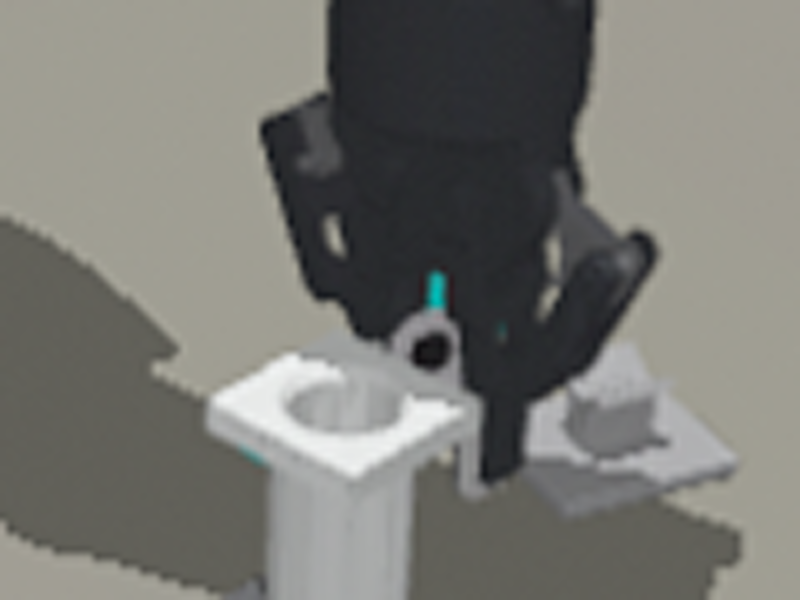

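View pics/c13.png

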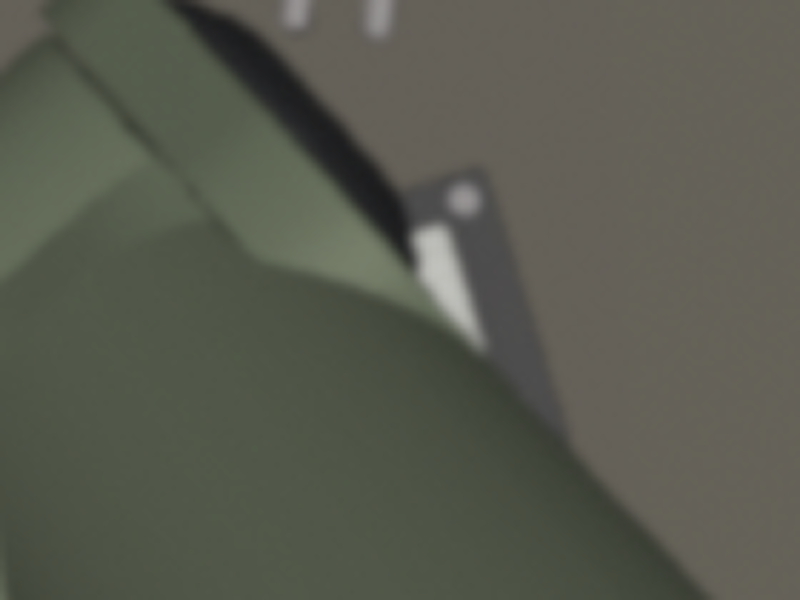

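```bash
python3 -m pendant '[[0,0,-5,0],[-6,0,0,0],[-6,0,0,0],[0,0,0,0]]'
python3 - <<'E'
from h import *
snap('wrist','w9')
go(.5619,.0773,.0835,17)
crop('w9',240,240,160,220,'c14')
p=bot.observe()['position']; print('edge dist', ((p[0]-.5753)*-.292+(p[1]-.035)*.956)*1000-28)
E
```

```text
clock: 9.57
position: [0.5616, 0.078, 0.0835]
tool_rot: [1.166, 1.569, -0.113]
force: [-0.2, -0.2, -1.6]
grip_width: 0.0295
t 9.625 p [0.5614 0.078  0.0831] yaw 16.74 shift mm [-0.4  0.3  0.8] turn -0.3 F [-0.1 -0.3 -2.3] w 0.0293 q7 -0.44
c14 scale 2.727272727272727
edge dist 17.18694162930617
```

View pics/c14.png

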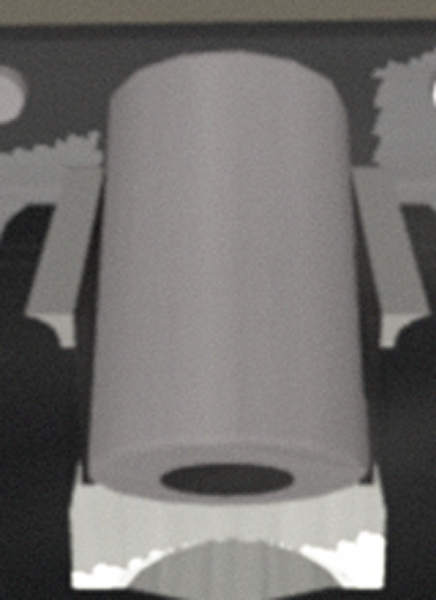

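```bash
python3 -m pendant '[[2,0,2.5,0],[2,0,2.5,0],[2,0,2,0],[0,0,0,0]]'
python3 - <<'E'
from h import *
snap('wrist','w10')
go(.5619,.0773,.0835,17)
crop('w10',240,240,160,220,'c15')
p=bot.observe()['position']; print('edge dist', ((p[0]-.5753)*-.292+(p[1]-.035)*.956)*1000-28)
E
```

```text
clock: 10.12
position: [0.5633, 0.0731, 0.0769]
tool_rot: [2.532, 1.569, 1.254]
force: [-3.7, 7.6, 7.9]
grip_width: 0.0288
t 10.175 p [0.5633 0.0731 0.077 ] yaw 16.82 shift mm [-6.5 -0.1 -4.5] turn -0.2 F [-3.3  7.6  8.4] w 0.0291 q7 -0.43
c15 scale 2.727272727272727
edge dist 11.902931022231456
```

View pics/c15.png

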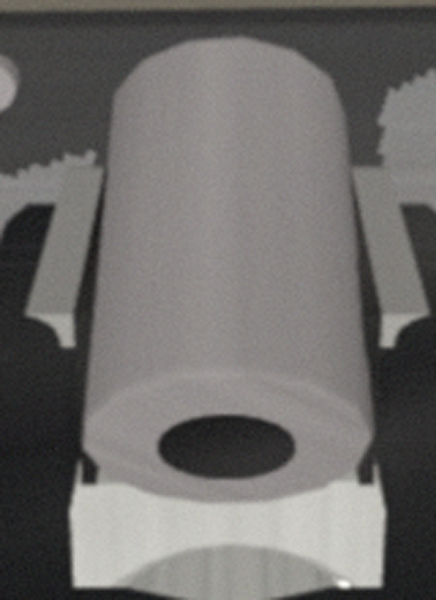

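```bash
python3 - <<'E'
from h import *
fit('w10',{'Bbore':403.5,'Bfar':375.7,'Bnear':423.3,'Afar':254})
E
```

```text
tilt 25.605692322455663 dx,dz mm [-4.82638729 -7.44084776] res [-1.27801567  0.6039758   0.69410366 -0.02559812]
```

```bash
python3 -m pendant '[[0,0,-12,0],[-45,0,0,0],[-45,0,0,0],[0,0,0,0]]'
python3 - <<'E'
from h import *
go(.47,-.08,.15,17)
E
```

```text
clock: 10.68
position: [0.5609, 0.0837, 0.1692]
tool_rot: [1.367, 1.566, 0.088]
force: [-0.3, 0.7, -1.8]
grip_width: 0.0292
t 10.675 p [0.5609 0.0837 0.1692] yaw 16.76 shift mm [  18.7 -134.3  130.6] turn -0.2 F [-0.3  0.7 -1.8] w 0.0292 q7 -0.37
```

```bash
python3 -m pendant '[[0,-50,0,0],[0,-45,45,0],[0,-40,45,0],[20,0,40,0],[60,0,0,0],[40,0,0,0],[0,0,0,0],[0,0,0,0]]'
python3 - <<'E'
from h import *
go(.47,-.08,.03,17)
snap('wrist','w11');crop('w11',240,240,160,220,'c16');snap('scene','s11');crop('s11',200,150,160,120,'c17')
E
```

```text
clock: 11.68
position: [0.4688, -0.0789, 0.0475]
tool_rot: [1.516, 1.57, 0.238]
force: [-0.4, 1.0, -0.6]
grip_width: 0.0289
t 11.675 p [ 0.4688 -0.0789  0.0475] yaw 16.8 shift mm [17.5  0.8  1.4] turn -0.2 F [-0.4  1.  -0.6] w 0.0289 q7 -0.26
c16 scale 2.727272727272727
c17 scale 5.0
```

View pics/c16.png

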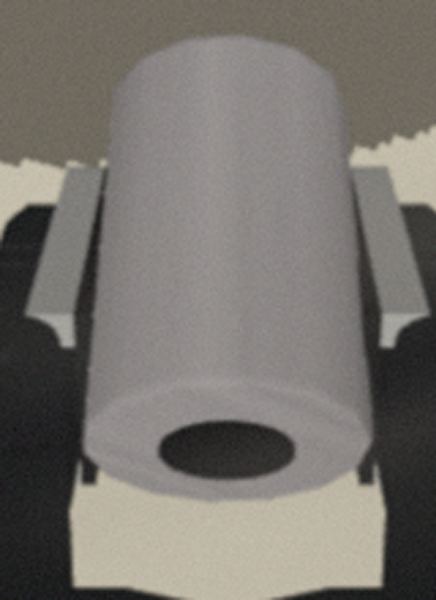

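View pics/c17.png

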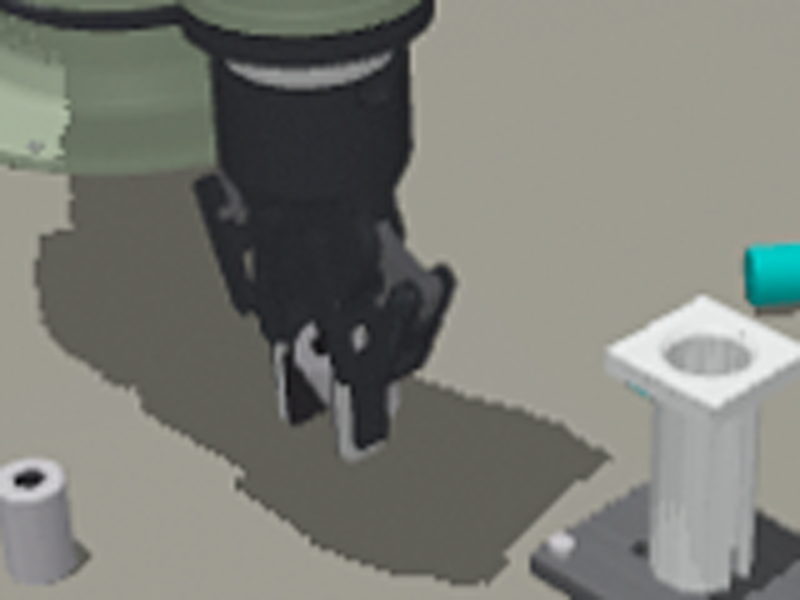

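```bash
python3 -m pendant '[[25,0,0,0],[12,0,0,0],[3,0,0,0],[0,0,0,0]]'
python3 -m pendant '[[2,0,0,0],[0,0,0,0]]'
python3 -m pendant '[[2,0,0,0],[0,0,0,0]]'
```

```text
clock: 12.28
position: [0.4687, -0.0792, 0.0071]
tool_rot: [1.052, 1.57, -0.226]
force: [0.5, 0.8, -1.1]
grip_width: 0.0291
clock: 12.52
position: [0.4686, -0.0793, 0.0048]
tool_rot: [1.133, 1.57, -0.145]
force: [0.3, 0.4, -1.2]
grip_width: 0.0293
clock: 12.78
position: [0.4684, -0.0793, 0.0025]
tool_rot: [-1.868, 1.571, 3.137]
force: [0.5, 0.3, -1.7]
grip_width: 0.029
```

```bash
python3 - <<'E'
from h import *
snap('scene','s12');crop('s12',220,190,80,60,'c18')
snap('wrist','w12');crop('w12',240,240,160,220,'c19')
S=load('s12');s=bot.observe(); R=Ro.from_euler('xyz',s['tool_rot']).as_matrix();P=s['position']-R[:,0]*.0177
E
```

```text
c18 scale 10.0
c19 scale 2.727272727272727
```

View pics/c18.png

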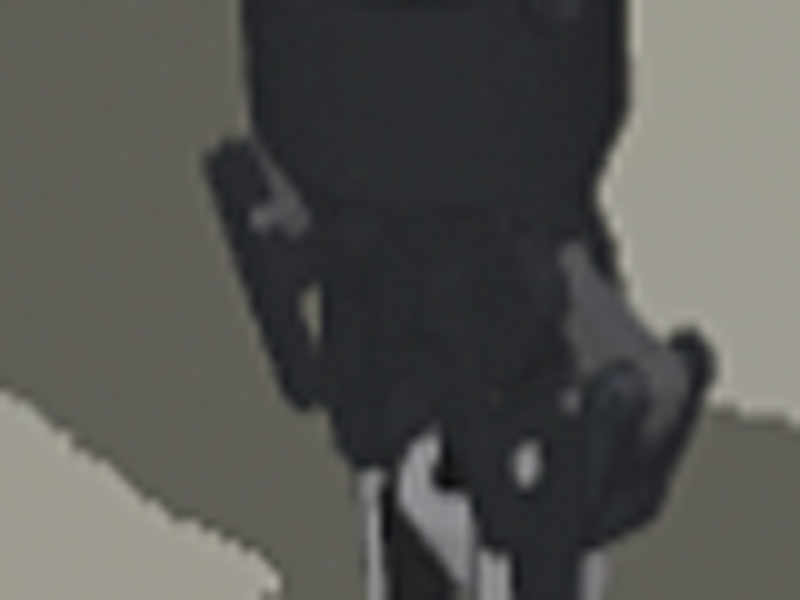

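View pics/c19.png

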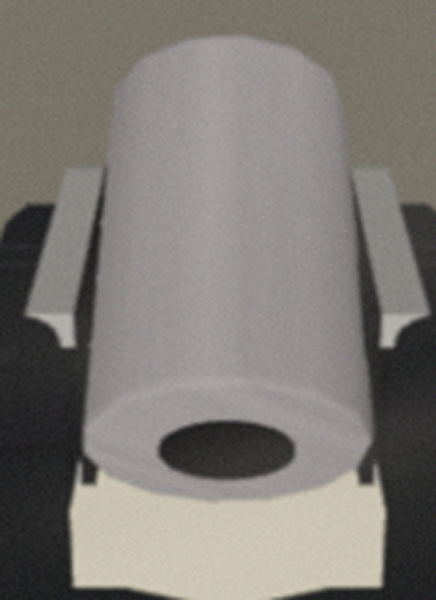

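```bash
python3 -m pendant '[[1,0,0,0],[0,0,0,0]]'
python3 -m pendant '[[0.7,0,0,0],[0,0,0,0]]'
```

```text
clock: 13.12
position: [0.4684, -0.0792, 0.0015]
tool_rot: [-2.041, 1.571, 2.964]
force: [-0.4, -0.4, -1.4]
grip_width: 0.0291
clock: 13.38
position: [0.4685, -0.0792, 0.0009]
tool_rot: [1.439, 1.571, 0.161]
force: [-0.2, 0.2, -2.2]
grip_width: 0.0294
```

```bash
python3 - <<'E'
from h import *
snap('scene','s13');crop('s13',240,215,60,70,'c20',8)
S=load('s13');s=bot.observe(); R=Ro.from_euler('xyz',s['tool_rot']).as_matrix();P=s['position']
for t in [10,15,20,25,30,35,40,45]:
    a=-R[:,0]*np.cos(np.radians(t))+R[:,2]*np.sin(np.radians(t))
    B=P-R[:,0]*.0438
    p=proj(S,B);q=proj(S,B-.044*a); d=q-p; print(t,p.round(1),'axis angle from vertical',np.degrees(np.arctan2(d[0],d[1])).round(1))
p=proj(S,P-R[:,0]*.04);q=proj(S,P);d=q-p;print('tool vertical',np.degrees(np.arctan2(d[0],d[1])))
E
```

```text
c20 scale 8
10 [266.6 237.4] axis angle from vertical 14.0
15 [266.6 237.4] axis angle from vertical 19.8
20 [266.6 237.4] axis angle from vertical 26.0
25 [266.6 237.4] axis angle from vertical 32.7
30 [266.6 237.4] axis angle from vertical 39.8
35 [266.6 237.4] axis angle from vertical 47.2
40 [266.6 237.4] axis angle from vertical 54.8
45 [266.6 237.4] axis angle from vertical 62.5
tool vertical 3.7132205998654686
```

View pics/c20.png

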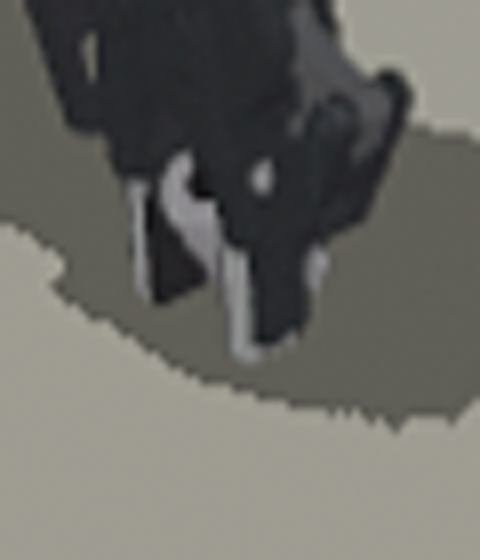

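```bash
python3 -m pendant '[[-50,0,0,0],[-60,0,0,10],[-60,0,0,10],[0,0,0,10],[0,0,0,10],[0,0,0,4.6],[0,0,0,0]]'
python3 - <<'E'
from h import *
go(.594+.469*.023,.0695+.883*.023,.17,-28)
E
```

```text
clock: 14.3
position: [0.4684, -0.0791, 0.171]
tool_rot: [0.451, 1.571, -1.605]
force: [-0.1, -0.4, -1.3]
grip_width: 0.029
t 14.3 p [ 0.4684 -0.0791  0.171 ] yaw -27.78 shift mm [   0.9   41.9 -213.1] turn 0.2 F [-0.1 -0.4 -1.3] w 0.029 q7 -0.73
```

```bash
python3 -m pendant '[[0,0,-55,0],[0,0,-55,0],[0,20,-53,0],[0,22,-50,0],[30,0,0,0],[30,0,0,0],[0,0,0,0],[0,0,0,0]]'
python3 - <<'E'
from h import *
go(.594+.469*.020,.0695+.883*.020,.08,-28)
snap('wrist','w14');crop('w14',220,240,200,220,'c21')
E
```

```text
clock: 15.3
position: [0.6055, 0.0896, 0.112]
tool_rot: [2.484, 1.57, 0.428]
force: [0.4, -0.2, -1.3]
grip_width: 0.0292
t 15.3 p [0.6055 0.0896 0.112 ] yaw -27.79 shift mm [32.  -0.7  3.1] turn 0.2 F [ 0.4 -0.2 -1.3] w 0.0292 q7 -1.07
c21 scale 2.727272727272727
```

View pics/w14.png

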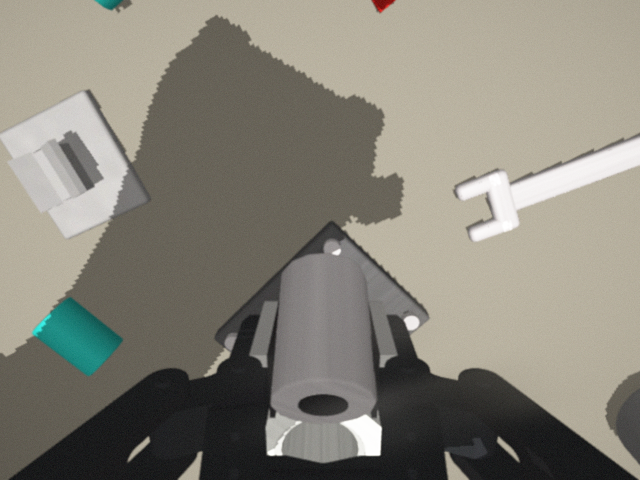

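```bash
python3 -m pendant '[[32,0,0,0],[0,0,3,0],[1,0,3,0],[1,0,3,0],[0,0,0,0]]'
python3 - <<'E'
from h import *
go(.594+.469*.020,.0695+.883*.020,.08,-28)
snap('wrist','w15');crop('w15',220,240,200,220,'c22')
p=bot.observe()['position'];print('corner dist',(p[0]-.594)*.469+(p[1]-.0695)*.883)
E
```

```text
clock: 15.98
position: [0.601, 0.0812, 0.0776]
tool_rot: [1.936, 1.57, -0.121]
force: [0.1, -0.1, -2.9]
grip_width: 0.029
t 15.975 p [0.601  0.0812 0.0776] yaw -27.86 shift mm [-2.4 -0.7 -6.4] turn 0.1 F [ 0.1 -0.1 -2.9] w 0.029 q7 -1.08
c22 scale 2.727272727272727
corner dist 0.013794931725663154
```

View pics/c22.png

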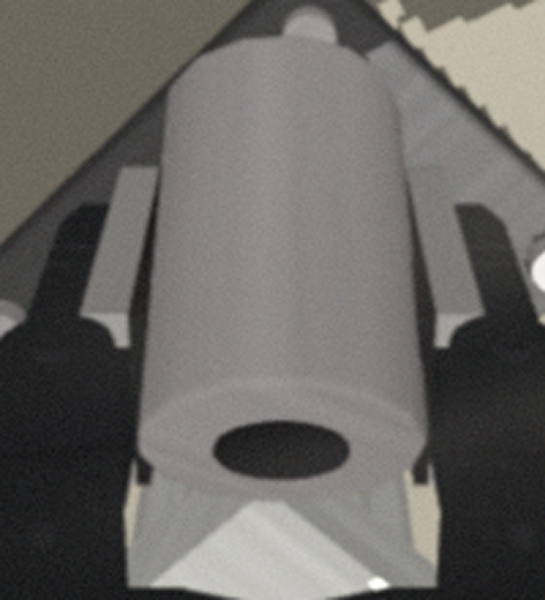

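```bash
python3 -m pendant '[[0,-1,3,0],[1,0,3,0],[1,0,2,0],[0,0,0,0]]'
python3 - <<'E'
from h import *
snap('wrist','w16');crop('w16',220,240,200,220,'c23')
p=bot.observe()['position'];print('corner dist',(p[0]-.594)*.469+(p[1]-.0695)*.883)
E
```

```text
clock: 16.52
position: [0.5986, 0.0789, 0.0764]
tool_rot: [2.793, 1.563, 0.739]
force: [11.7, 17.6, 2.0]
grip_width: 0.029
c23 scale 2.727272727272727
corner dist 0.010412832918901573
```

View pics/c23.png

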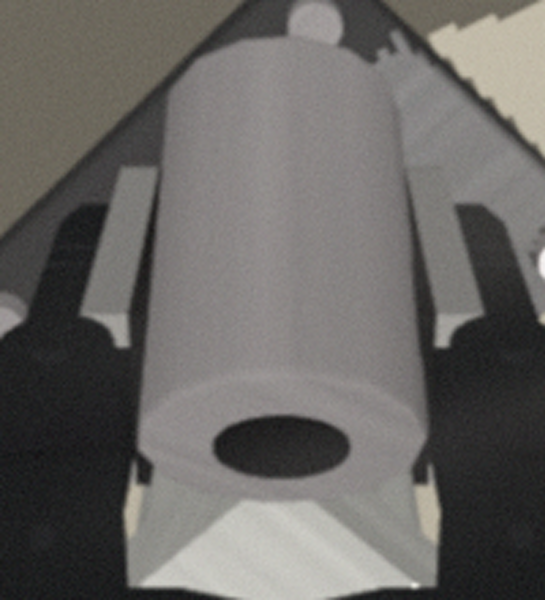

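Contact made at about 21 N and the bushing is pivoting. I'll keep going inward.

```bash
python3 -m pendant '[[0,0,2.5,0],[0,0,2.5,0],[0,0,2,0],[0,0,0,0]]'
python3 - <<'E'
from h import *
snap('wrist','w17');crop('w17',220,240,200,220,'c24')
p=bot.observe()['position'];print('corner dist',(p[0]-.594)*.469+(p[1]-.0695)*.883)
E
```

```text
clock: 17.08
position: [0.5965, 0.0758, 0.077]
tool_rot: [2.862, 1.558, 0.81]
force: [17.0, 31.3, -1.9]
grip_width: 0.029
c24 scale 2.727272727272727
corner dist 0.00676668850395974
```

View pics/c24.png

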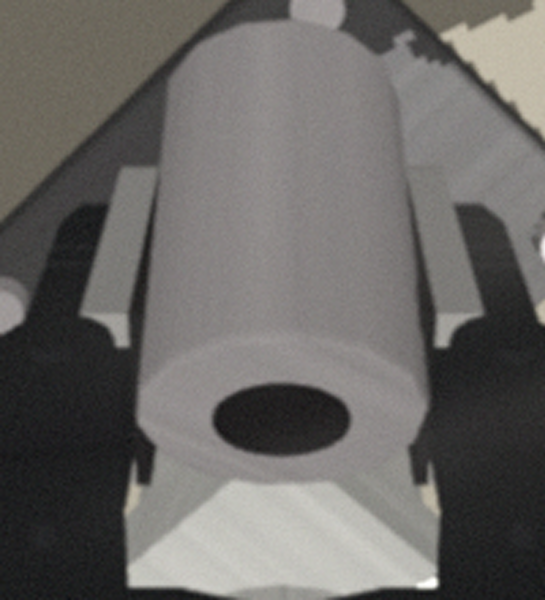

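```bash
python3 - <<'E'
from h import *
fit('w17',{'Bbore':393.6,'Bfar':362.5,'Bnear':417.5,'Afar':247.3})
# bore aspect method: angle between axis and ray
W=load('w17');s=bot.observe();R=Ro.from_euler('xyz',s['tool_rot']).as_matrix()
o,d=ray(W,322,393.6);d=d/np.linalg.norm(d); print('ray in tool',R.T@d)
for t in range(0,45,5):
    a=-R[:,0]*np.cos(np.radians(t))+R[:,2]*np.sin(np.radians(t)); print(t,-a@d)
E
```

```text
tilt 22.68958322971459 dx,dz mm [ -5.05261019 -10.4388749 ] res [-0.85901914  0.40940205  0.46549442 -0.02040779]
ray in tool [ 0.78201349 -0.00340292  0.62325222]
0 0.7820134885133835
5 0.7247176813453614
10 0.6619063350258009
15 0.5940574818267214
20 0.5216874924892259
25 0.44534714633036687
30 0.36561743947997466
35 0.2831051631492939
40 0.19843828558347568
```

```bash
python3 -m pendant '[[0,0,-8,0],[0,0,-8,0],[-45,0,0,0],[-45,0,0,0],[0,0,0,0]]'
python3 - <<'E'
from h import *
go(.47,-.08,.17,-28)
E
```

```text
clock: 17.75
position: [0.6018, 0.083, 0.1679]
tool_rot: [2.134, 1.566, 0.077]
force: [0.4, 0.2, -2.2]
grip_width: 0.029
t 17.75 p [0.6018 0.083  0.1679] yaw -27.87 shift mm [ -2.8 -40.3 205.7] turn 0.1 F [ 0.4  0.2 -2.2] w 0.029 q7 -1.03
```

```bash
python3 -m pendant '[[-5,-10,40,0],[0,-10,42,0],[0,-10,42,0],[0,-10,42,0],[40,0,40,0],[50,0,0,0],[50,0,0,0],[25,0,0,0],[0,0,0,0],[0,0,0,0]]' -1 30
python3 - <<'E'
from h import *
go(.47,-.08,.0012,-28)
snap('scene','s18');crop('s18',225,205,80,80,'c25');snap('wrist','w18');crop('w18',220,240,200,220,'c26')
E
```

```text
clock: 19.0
position: [0.4689, -0.0806, 0.0054]
tool_rot: [1.966, 1.571, -0.091]
force: [0.1, -0.8, -1.8]
grip_width: 0.0294
t 19.0 p [ 0.4689 -0.0806  0.0054] yaw -27.83 shift mm [ 4.2  0.7 -1. ] turn 0.2 F [ 0.1 -0.8 -1.8] w 0.0294 q7 -0.97
c25 scale 7.5
c26 scale 2.727272727272727
```

View pics/c25.png

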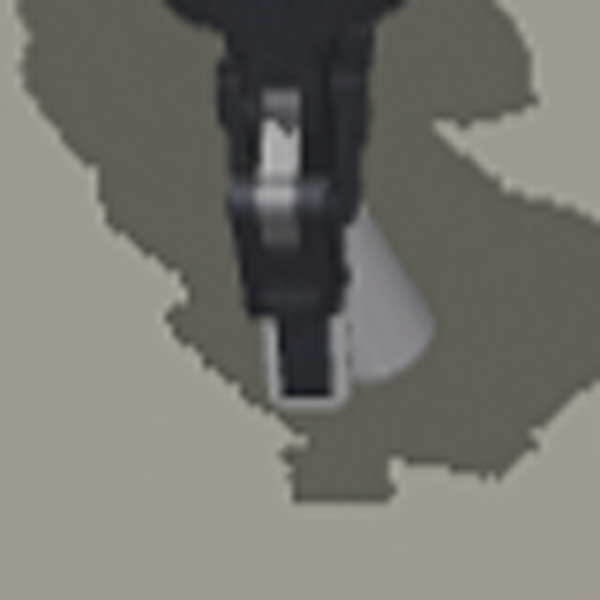

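View pics/c26.png

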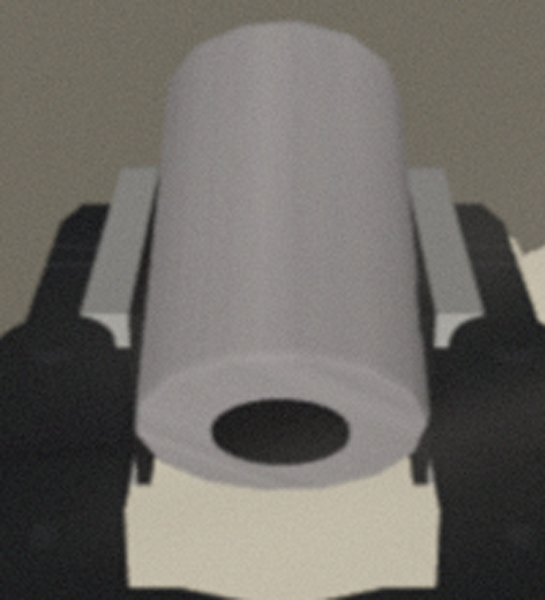

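```bash
python3 -m pendant '[[2.5,0,0,0],[1.5,0,0,0],[0,0,0,0]]'
python3 - <<'E'
from h import *
snap('scene','s19');crop('s19',235,225,60,60,'c27',10)
S=load('s19');s=bot.observe();R=Ro.from_euler('xyz',s['tool_rot']).as_matrix();p=s['position'];print(p)
im=cv2.imread('pics/c27.png')
# overlay models
for (t,up,out,col) in [(22,5,10,(0,0,255)),(27,8,9,(0,255,0))]:
    t=np.radians(t);a=-R[:,0]*np.cos(t)+R[:,2]*np.sin(t);r=R[:,2]*np.cos(t)+R[:,0]*np.sin(t)
    C=p-R[:,0]*(.0177+up/1000)-R[:,2]*out/1000
    for e in (-.022,.022):
        pts=np.array([ (proj(S,C+e*a+.015*(np.cos(q)*r+np.sin(q)*R[:,1]))-[235,225])*10 for q in np.linspace(0,6.28,40)]).astype(int)
        cv2.polylines(im,[pts],True,col,1)
cv2.imwrite('pics/c28.png',im)
E
```

```text
clock: 19.48
position: [0.4689, -0.0807, 0.0009]
tool_rot: [1.348, 1.571, -0.709]
force: [0.4, -0.4, -1.4]
grip_width: 0.0286
c27 scale 10
[ 0.46886358 -0.08060709  0.00094795]
```

View pics/c28.png

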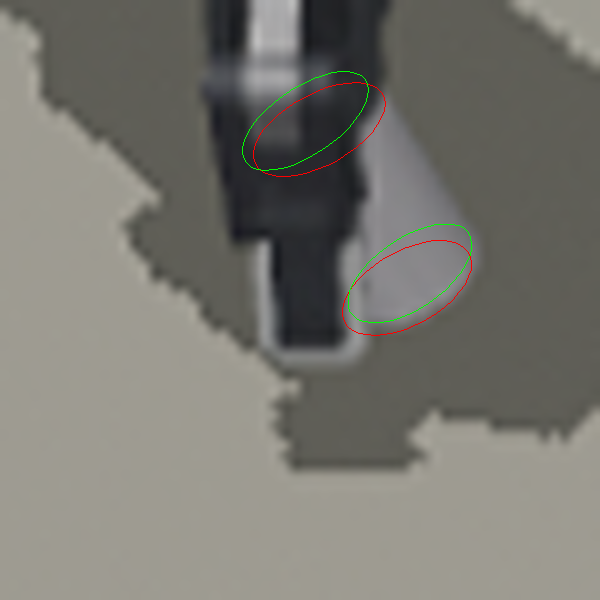

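```bash
python3 -m pendant '[[0,0,0,0],[0,0,0,0],[0,0,0,0],[0,0,0,0]]' -0.1
python3 - <<'E'
from h import *
snap('scene','s20');crop('s20',235,225,60,60,'c29',10);snap('wrist','w20')
go(.47,-.08,.0012,-28)
E
```

```text
clock: 20.02
position: [0.4689, -0.0806, 0.0009]
tool_rot: [2.293, 1.571, 0.237]
force: [0.0, -0.4, -0.1]
grip_width: 0.0383
c29 scale 10
t 20.125 p [ 0.4689 -0.0806  0.0009] yaw -27.83 shift mm [-0.3  0.7 -1.1] turn 0.2 F [ 0.2  0.8 -0. ] w 0.0386 q7 -0.97
```

View pics/c29.png

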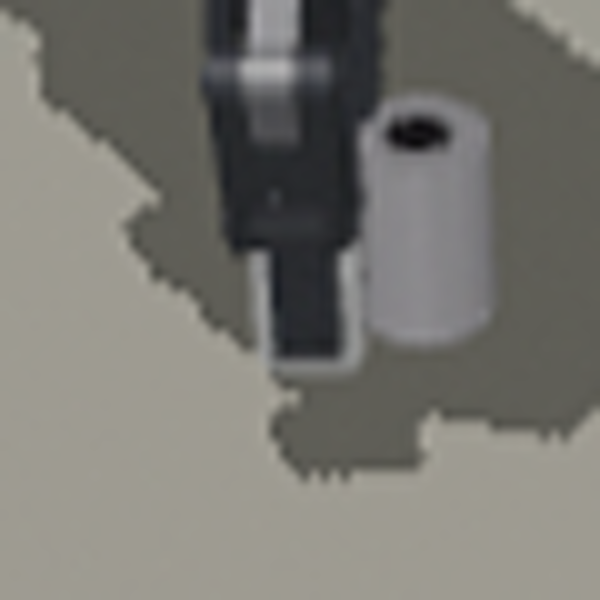

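View pics/w20.png

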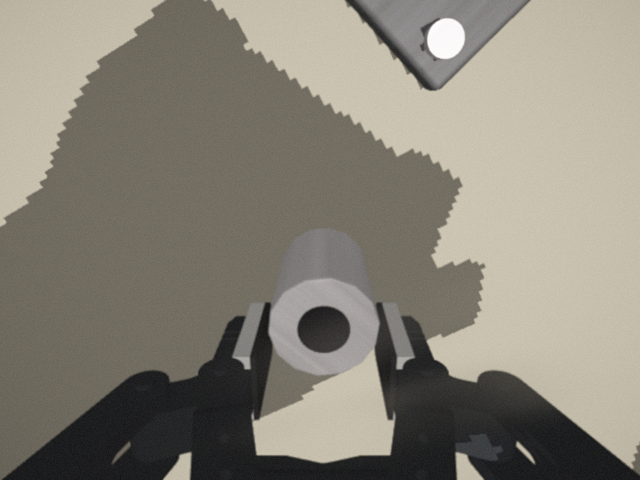

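It stands upright and is free of the fingers. The bore centre is at wrist (324,329). Next I'll locate it and take it near the top.

```bash
python3 - <<'E'
from h import *
W=load('w20');S=load('s20')
X,e=tri((W,324,329),(S,235+41.8,225+13.2)); print(X,e); A=atz(W,324,329,.044);print(A, atz(S,276.8,238.2,.044))
go(*(A[:2]),.024,-28)
E
```

```text
[ 0.47991727 -0.06125198  0.04380376] [np.float64(1.8746225181675355e-05), np.float64(1.8746225181682264e-05)]
[ 0.47995694 -0.06116563  0.044     ] [ 0.48020366 -0.06135755  0.044     ]
t 20.125 p [ 0.4689 -0.0806  0.0009] yaw -27.83 shift mm [-23.1   0.7 -22.4] turn 0.2 F [ 0.2  0.8 -0. ] w 0.0386 q7 -0.97
```

```bash
python3 -m pendant '[[0,0,0,0],[0,0,0,0],[-12,0,0,0],[-11,0,0,0],[0,0.5,-12,0],[0,0,-10.5,0],[0,0,0,0],[0,0,0,0]]' 0.3
python3 - <<'E'
from h import *
go(.48,-.0612,.024,-28)
E
python3 -m pendant '[[0,0,0,0],[0,0,0,0],[0,0,0,0],[0,0,0,0]]' -1 40
python3 -m pendant '[[-30,0,0,0],[-60,0,0,0],[-50,0,0,0],[0,0,0,0]]'
python3 - <<'E'
from h import *
snap('wrist','w21');go(.5753,.035,.164,-28)
E
```

```text
clock: 21.12
position: [0.4796, -0.0609, 0.0236]
tool_rot: [-0.92, 1.57, -2.976]
force: [-1.2, -0.4, -0.3]
grip_width: 0.0557
t 21.125 p [ 0.4796 -0.0609  0.0236] yaw -27.81 shift mm [-0.4  0.5  0.1] turn 0.2 F [-1.2 -0.4 -0.3] w 0.0557 q7 -0.97
clock: 21.62
position: [0.4797, -0.0611, 0.0239]
tool_rot: [-0.539, 1.571, -2.596]
force: [-2.2, 0.4, 4.9]
grip_width: 0.0284
clock: 22.12
position: [0.4814, -0.0613, 0.1669]
tool_rot: [1.883, 1.565, -0.174]
force: [0.3, -1.3, -2.7]
grip_width: 0.0286
t 22.175 p [ 0.4804 -0.0614  0.1649] yaw -27.88 shift mm [   1.1   38.8 -129.6] turn 0.1 F [-0.   0.2 -3.2] w 0.0283 q7 -0.8
```

View pics/w21.png

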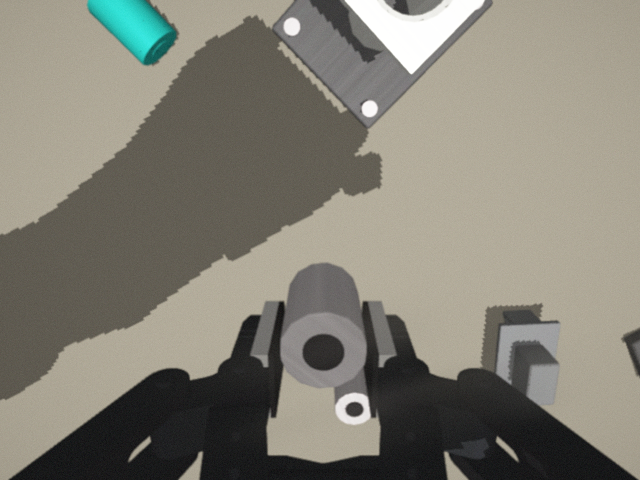

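```bash
python3 -m pendant '[[0,15,-30,0],[0,15,-30,0],[0,9,0,0],[0,0,0,0],[0,0,0,0]]'
python3 - <<'E'
from h import *
snap('wrist','w22');go(.5753,.035,.144,-28)
E
```

```text
clock: 22.8
position: [0.5414, -0.0267, 0.1633]
tool_rot: [-0.921, 1.569, -2.978]
force: [-0.2, -0.4, -2.0]
grip_width: 0.0284
t 22.85 p [ 0.5416 -0.0266  0.1636] yaw -27.87 shift mm [ 19.5   1.1 -70.2] turn 0.1 F [ 0.4 -1.3 -1. ] w 0.0282 q7 -0.87
```

View pics/w22.png

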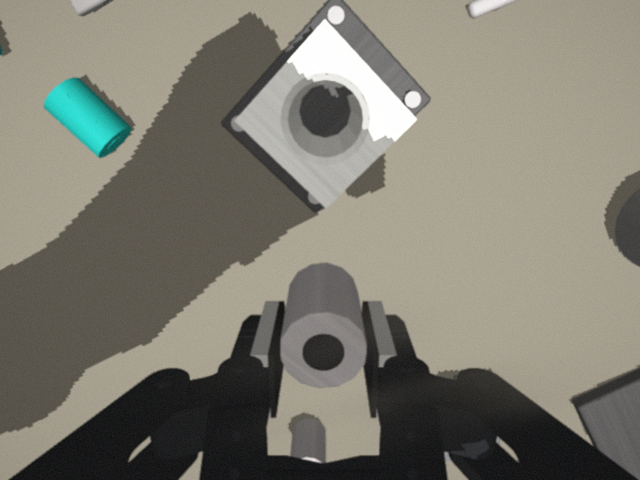

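```bash
python3 - <<'E'
from h import *
W=load('w22'); m=atz(W,325.3,115,.114); print('mouth',m)
for p in [(325,19),(418,119),(328,209),(232,121)]: print(atz(W,*p,.114).round(4))
print('mean corners',np.mean([atz(W,*p,.114) for p in [(325,19),(418,119),(328,209),(232,121)]],0))
b=atz(W,323,352,.1636+.020); print('bushing',b)
s=bot.observe();R=Ro.from_euler('xyz',s['tool_rot']).as_matrix()
print('TCP',s['position'],'bushing rel tool',R.T@(b-s['position']))
print('needed shift',(R.T@(m-b)*1000).round(1))
crop('w22',210,0,230,215,'c30')
E
```

```text
mouth [0.57654546 0.03716037 0.114     ]
[0.594  0.0706 0.114 ]
[0.6113 0.0169 0.114 ]
[ 0.5581 -0.0006  0.114 ]
[0.5395 0.0539 0.114 ]
mean corners [0.57574079 0.03521856 0.114     ]
bushing [ 0.54192134 -0.02665573  0.1836    ]
TCP [ 0.54155629 -0.02657372  0.16355001] bushing rel tool [-2.00502826e-02  3.47528746e-04 -8.60792510e-05]
needed shift [ 69.6   0.8 -72.6]
c30 scale 2.7906976744186047
```

View pics/c30.png

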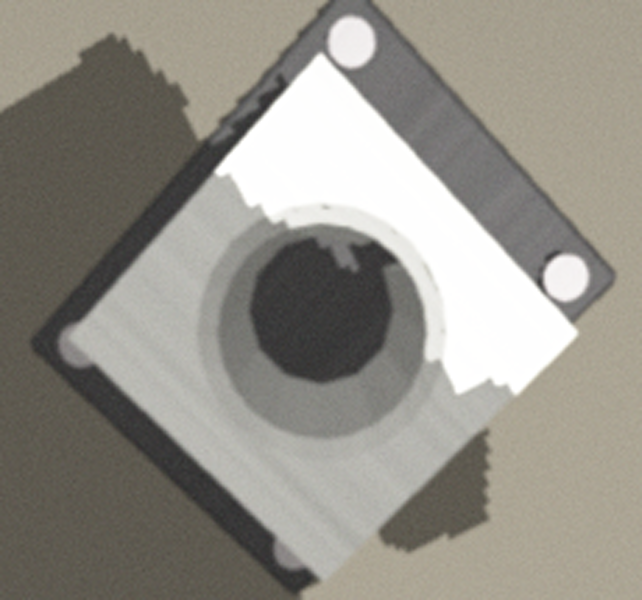

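```bash
python3 - <<'E'
from h import *
W=load('w22');print(atz(W,325,118.8,.114)); go(.5757,.0354,.143,-28)
E
python3 -m pendant '[[0,0.5,-35,0],[0,0.5,-35.5,0],[0,0,0,0],[10,0,0,0],[9,0,0,0],[0,0,0,0],[0,0,0,0]]'
python3 - <<'E'
from h import *
go(.5757,.0354,.143,-28); snap('wrist','w23'); snap('scene','s23'); crop('s23',290,140,120,120,'c31')
E
```

```text
[0.57568935 0.03581311 0.114     ]
t 22.85 p [ 0.5416 -0.0266  0.1636] yaw -27.87 shift mm [ 20.5   1.2 -70.8] turn 0.1 F [ 0.4 -1.3 -1. ] w 0.0282 q7 -0.87
clock: 23.72
position: [0.5761, 0.0355, 0.145]
tool_rot: [0.073, 1.571, -1.984]
force: [0.0, 0.3, -1.9]
grip_width: 0.0283
t 23.725 p [0.5761 0.0355 0.145 ] yaw -27.86 shift mm [ 2.  -0.3  0.3] turn 0.1 F [ 0.   0.3 -1.9] w 0.0283 q7 -0.98
c31 scale 5.0
```

View pics/c31.png

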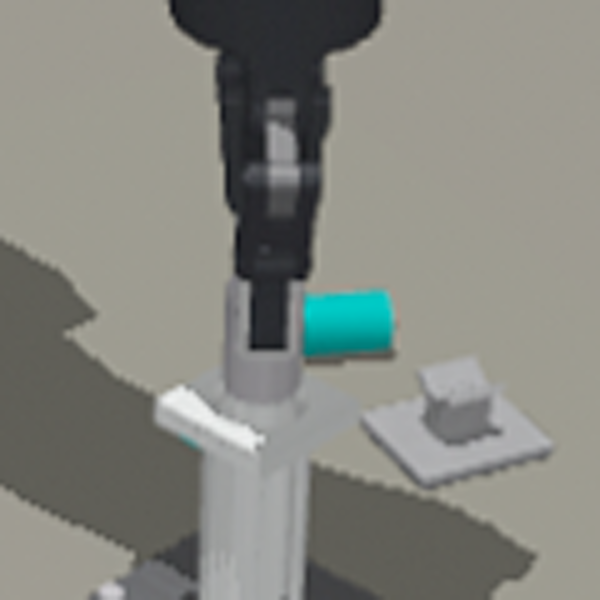

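View pics/w23.png

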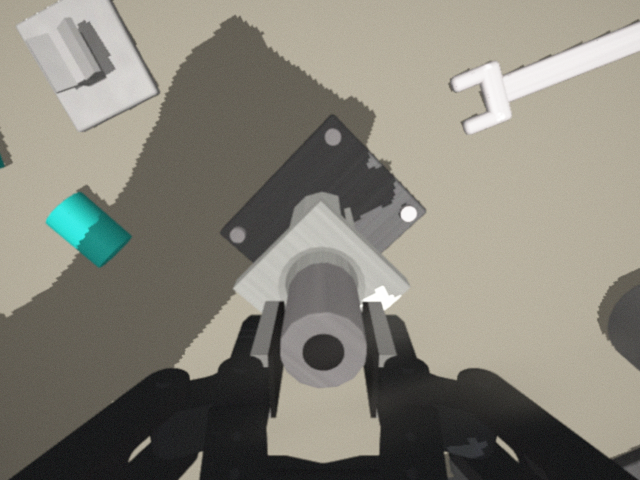

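```bash
python3 -m pendant '[[7,0,0,0],[5,0,0,0],[0,0,0,0]]'
python3 -m pendant '[[7,0,0,0],[6,0,0,0],[0,0,0,0]]'
```

```text
clock: 24.2
position: [0.5758, 0.0358, 0.1323]
tool_rot: [-1.041, 1.57, -3.098]
force: [0.1, -1.1, -0.8]
grip_width: 0.0285
clock: 24.58
position: [0.5758, 0.0358, 0.1193]
tool_rot: [-1.063, 1.57, -3.12]
force: [-0.5, 0.1, -0.9]
grip_width: 0.0287
```

Inserted about 19 mm with no force. Releasing.

```bash
python3 -m pendant '[[0,0,0,0],[0,0,0,0],[0,0,0,0],[-20,0,0,0],[-40,0,0,0],[-10,0,0,0]]' 0.1
python3 - <<'E'
from h import *
snap('wrist','w24'); go(.4355,-.2003,.15)
W=load('w24'); crop('w24',210,180,220,200,'c32')
E
```

```text
clock: 25.32
position: [0.577, 0.036, 0.1922]
tool_rot: [2.137, 1.568, 0.08]
force: [-0.5, -0.8, -1.4]
grip_width: 0.047
t 25.375 p [0.577  0.0359 0.1923] yaw -27.84 shift mm [ 41.8 -14.9 275. ] turn None F [1.1 0.1 1.8] w 0.0469 q7 -0.95
c32 scale 3.0
```

View pics/w24.png

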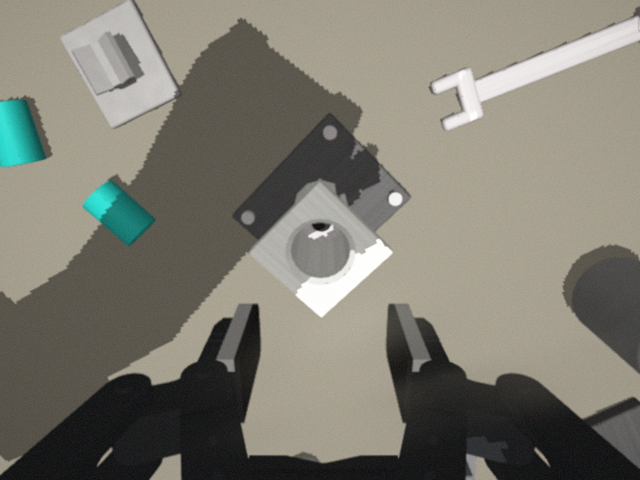

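The bushing dropped into the tube, its bore showing at (320,228). On to bushing_b.

```bash
python3 -m pendant '[[0,-5,50,0],[0,-5,50,0],[0,-5,50,0],[0,0,50,0],[20,0,25,0],[0,0,0,0],[0,0,0,0]]'
python3 - <<'E'
from h import *
snap('wrist','w25'); go(.4355,-.2003,.10)
E
```

```text
clock: 26.25
position: [0.4581, -0.1554, 0.1698]
tool_rot: [-2.625, 1.57, 1.602]
force: [0.0, 0.2, -0.2]
grip_width: 0.0474
t 26.3 p [ 0.4584 -0.1553  0.17  ] yaw -27.76 shift mm [70.   0.7 50.5] turn None F [ 0.1  0.2 -0.4] w 0.047 q7 -0.58
```

View pics/w25.png

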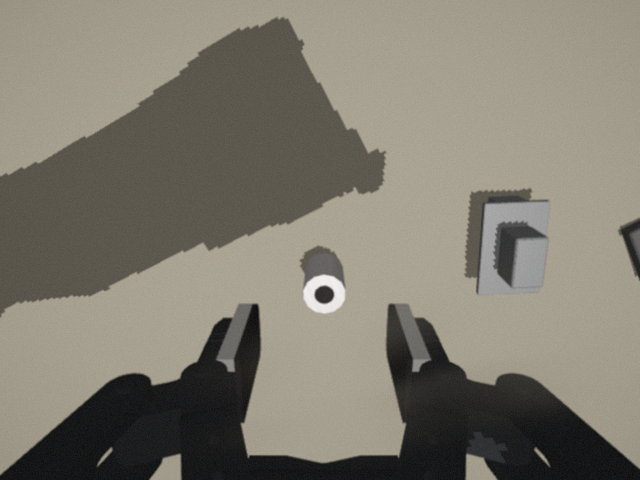

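```bash
python3 - <<'E'
from h import *
W=load('w25'); b=atz(W,324,294,.044); print(b, tri((W,324,294),(load('top0'),417.7,319.2),(load('scene0'),205.8,245.7))); go(b[0],b[1],.024)
crop('w25',460,180,100,125,'c33',4.8)
E
```

```text
[ 0.43566404 -0.19987022  0.044     ] (array([ 0.43550426, -0.20024685,  0.04337931]), [np.float64(0.00010044915627945493), np.float64(0.00034004486341286227), np.float64(0.0002449878367818175)])
t 26.3 p [ 0.4584 -0.1553  0.17  ] yaw -27.76 shift mm [146.    0.6  50.1] turn None F [ 0.1  0.2 -0.4] w 0.047 q7 -0.58
c33 scale 4.8
```

View pics/c33.png

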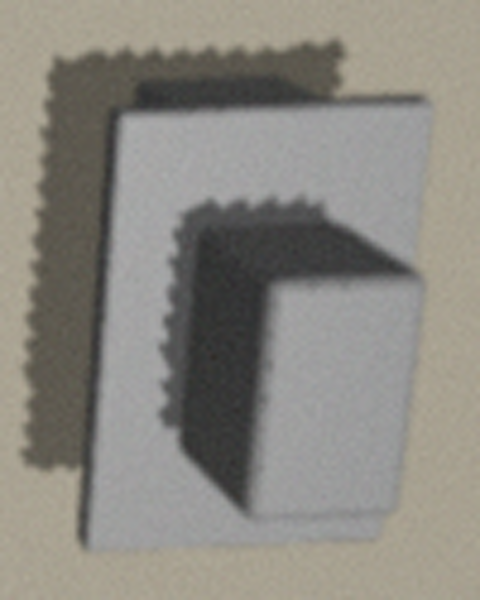

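```bash
python3 -m pendant '[[40,0,25,0],[40,0.5,25,0],[40,0,0,0],[26,0,0,0],[0,0,0,0],[0,0,0,0]]'
python3 - <<'E'
from h import *
go(.4356,-.2,.024)
W=load('w25');k=lambda q:(460+q[0]/4.8,180+q[1]/4.8)
for z,cs in [(.0255,[(118,112),(430,98),(385,540),(82,548)]),(.0525,[(270,280),(418,275),(400,512),(250,517)])]:
    P=[atz(W,*k(q),z) for q in cs]; print(np.mean(P,0))
    for i in range(4):
        d=P[(i+1)%4]-P[i]; print(np.degrees(np.arctan2(d[1],d[0])).round(1),np.linalg.norm(d).round(4))
E
python3 -m pendant '[[0,0,0,0],[0,0,0,0],[0,0,0,0],[0,0,0,0]]' -1 40
python3 -m pendant '[[-30,0,0,0],[-60,0,0,0],[-45,0,0,0],[0,0,0,0]]'
python3 - <<'E'
from h import *
snap('wrist','w26'); go(.5757,.0356,.145,-28)
E
```

```text
clock: 27.05
position: [0.4358, -0.2003, 0.0249]
tool_rot: [1.856, 1.57, -0.2]
force: [0.2, -0.4, 0.2]
grip_width: 0.0468
t 27.05 p [ 0.4358 -0.2003  0.0249] yaw -27.78 shift mm [ 0.9 -0.3 -0.2] turn None F [ 0.2 -0.4  0.2] w 0.0468 q7 -0.67
[ 0.56741155 -0.23958992  0.0255    ]
-25.0 0.0449
-113.9 0.0702
153.8 0.047
64.4 0.0692
[ 0.5673527  -0.23927064  0.0525    ]
-25.7 0.0199
-112.4 0.035
154.2 0.021
65.8 0.0349
clock: 27.55
position: [0.4356, -0.2009, 0.0251]
tool_rot: [1.666, 1.569, -0.39]
force: [-1.2, 1.3, 10.6]
grip_width: 0.0286
clock: 28.05
position: [0.4362, -0.2015, 0.1623]
tool_rot: [1.533, 1.565, -0.524]
force: [0.2, 1.0, -2.0]
grip_width: 0.0283
t 28.1 p [ 0.4353 -0.2013  0.1605] yaw -27.88 shift mm [  15.4   13.3 -275. ] turn 0.1 F [-0.6 -0.8 -2.6] w 0.0283 q7 -0.49
```

View pics/w26.png

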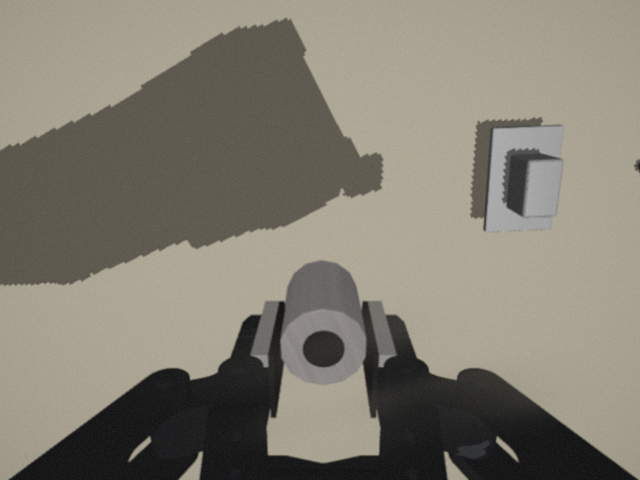

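```bash
python3 -m pendant '[[0,3,-46,0],[0,3,-46,0],[0,3,-46,0],[0,3,-46,0],[0,1.5,-46,0],[0,0,-45,0],[0,0,0,0],[14,0,0,0],[0,0,0,0],[0,0,0,0]]'
python3 - <<'E'
from h import *
go(.5758,.0358,.1185,-28)
W=snap('wrist','w27')
E
```

```text
clock: 29.35
position: [0.575, 0.0354, 0.1447]
tool_rot: [-0.67, 1.57, -2.728]
force: [0.2, 0.3, -1.5]
grip_width: 0.0285
t 29.35 p [0.575  0.0354 0.1447] yaw -27.89 shift mm [26.2  0.6 -0.7] turn 0.1 F [ 0.2  0.3 -1.5] w 0.0285 q7 -0.99
```

View pics/w27.png

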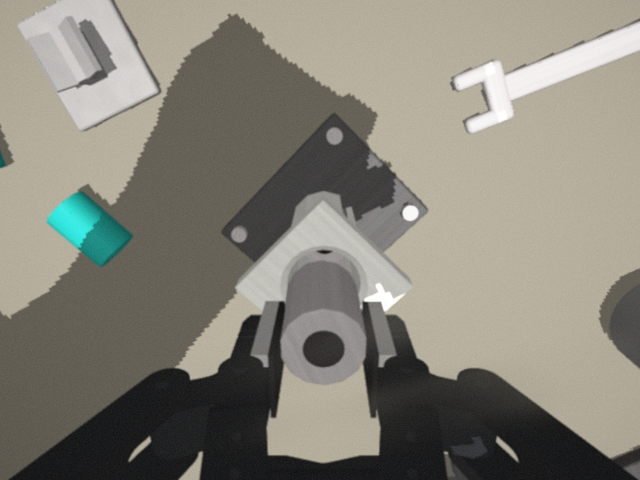

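```bash
python3 -m pendant '[[7,0.7,-0.7,0],[5,0,0,0],[0,0,0,0]]'
python3 -m pendant '[[7,0,0,0],[7,0,0,0],[0,0,0,0]]'
```

```text
clock: 29.78
position: [0.5759, 0.0364, 0.1324]
tool_rot: [-0.924, 1.57, -2.98]
force: [0.2, -0.8, -3.6]
grip_width: 0.0285
clock: 30.15
position: [0.5758, 0.0365, 0.1182]
tool_rot: [-1.059, 1.57, -3.116]
force: [-0.9, -3.4, -2.5]
grip_width: 0.0285
```

Inserted with low force. Releasing and rising to look.

```bash
python3 -m pendant '[[0,0,0,0],[0,0,0,0],[0,0,0,0],[-20,0,0,0],[-40,0,0,0],[-10,0,0,0],[0,0,0,0]]' 0.1
python3 - <<'E'
from h import *
snap('wrist','w28'); snap('scene','s28'); crop('w28',210,180,220,200,'c34'); go(.5673,-.2395,.15,-25.3)
E
```

```text
clock: 31.02
position: [0.5764, 0.0365, 0.1893]
tool_rot: [1.988, 1.57, -0.069]
force: [-0.1, -0.2, -0.4]
grip_width: 0.047
c34 scale 3.0
t 31.125 p [0.5758 0.0364 0.1881] yaw -27.84 shift mm [ 38.1 121.4 247.9] turn -2.5 F [-0.7  1.  -0.6] w 0.0473 q7 -0.96
```

View pics/c34.png

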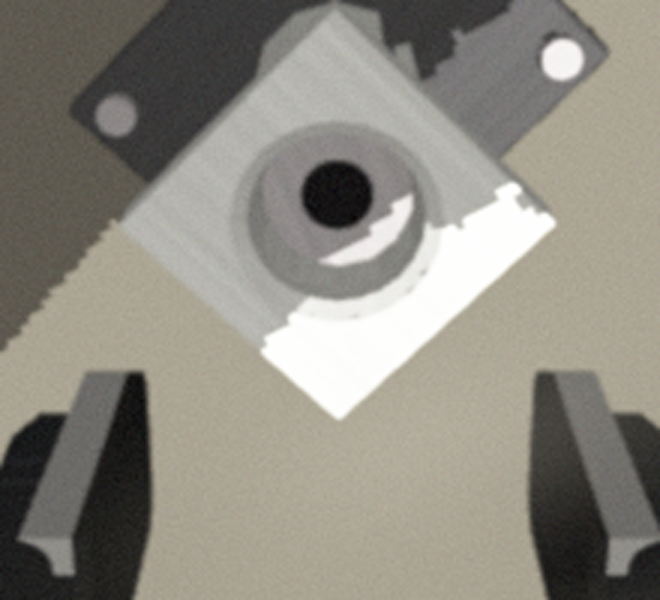

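```bash
python3 -m pendant '[[0,20,50,-2.5],[0,20,50,0],[0,20,50,0],[0,20,50,0],[20,20,40,0],[20,20,8,0],[0,0,0,0],[0,0,0,0]]'
python3 - <<'E'
from h import *
W=snap('wrist','w29'); go(.5673,-.2395,.029,-25.3)
E
```

```text
clock: 32.12
position: [0.5759, -0.2378, 0.1485]
tool_rot: [-1.911, 1.57, 2.36]
force: [-0.3, -0.3, -0.8]
grip_width: 0.0473
t 32.175 p [ 0.5761 -0.2378  0.149 ] yaw -25.27 shift mm [120.   -7.2   5.3] turn 0.0 F [-0.1 -0.4  0.9] w 0.0472 q7 -0.46
```

View pics/w29.png

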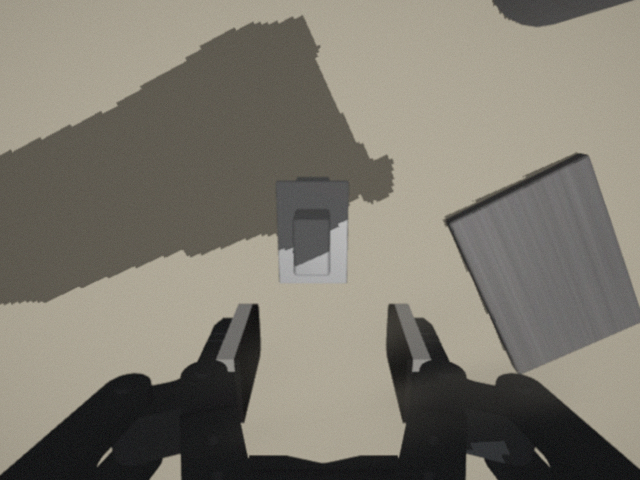

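```bash
python3 - <<'E'
from h import *
crop('w29',260,165,110,130,'c35',4.6)
E
```

```text
c35 scale 4.6
```

View pics/c35.png

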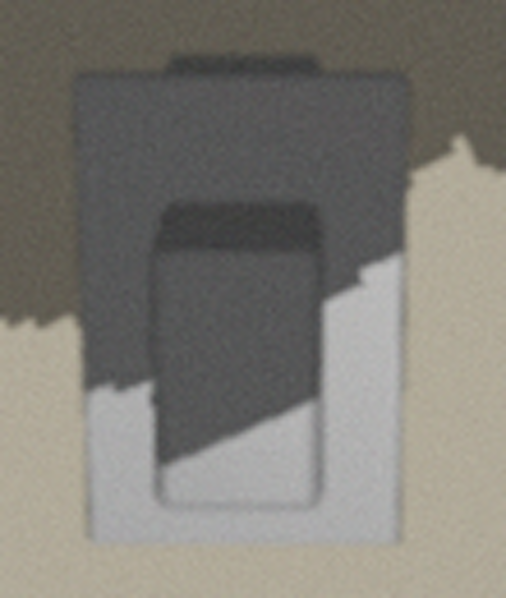

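```bash
python3 - <<'E'
from h import *
W=load('w29');k=lambda q:(260+q[0]/4.6,165+q[1]/4.6)
for z,cs in [(.0255,[(74,72),(411,74),(400,542),(90,541)]),(.0525,[(156,249),(320,250),(318,508),(158,506)])]:
    P=[atz(W,*k(q),z) for q in cs]; print(np.mean(P,0))
    for i in range(4):
        d=P[(i+1)%4]-P[i]; print(np.degrees(np.arctan2(d[1],d[0])).round(1),np.linalg.norm(d).round(4))
print(tri((W,*k((238,378))),(load('top0'),439.6,246.6),(load('scene0'),206.8,285.8)))
go(.5675,-.2397,.029)
E
```

```text
[ 0.56792597 -0.23962074  0.0255    ]
-25.6 0.046
-115.5 0.0697
154.6 0.0457
64.7 0.0699
[ 0.56786658 -0.23959065  0.0525    ]
-25.6 0.0207
-115.4 0.0353
154.0 0.0211
63.9 0.0352
(array([ 0.56775901, -0.23995614,  0.05146811]), [np.float64(0.0004124238017067768), np.float64(0.0005068022859829816), np.float64(0.000116880689037367)])
t 32.175 p [ 0.5761 -0.2378  0.149 ] yaw -25.27 shift mm [120.   -7.    5.4] turn None F [-0.1 -0.4  0.9] w 0.0472 q7 -0.46
```

```bash
python3 -m pendant '[[40,-6.7,5.4,0.3],[40,0,0,0],[25,0,0,0],[15,0,0,0],[0,0,0,0],[0,0,0,0]]'
python3 - <<'E'
from h import *
go(.5678,-.2397,.029,-25.5)
E
python3 -m pendant '[[0,0,0,0],[0,0,0,0],[0,0,0,0],[0,0,0,0],[0,0,0,0]]' -1 80
python3 -m pendant '[[-30,0,0,0],[-60,0,0,0],[-55,0,0,0],[0,0,0,0]]'
python3 - <<'E'
from h import *
snap('wrist','w30'); go(.5758,.0356,.18,17)
E
```

```text
clock: 32.92
position: [0.5684, -0.2408, 0.0301]
tool_rot: [1.685, 1.569, -0.333]
force: [-0.3, 0.1, 0.0]
grip_width: 0.047
t 32.925 p [ 0.5684 -0.2408  0.0301] yaw -25.62 shift mm [ 1.1 -1.1 -0.7] turn -0.1 F [-0.3  0.1  0. ] w 0.047 q7 -0.54
clock: 33.55
position: [0.5682, -0.241, 0.0297]
tool_rot: [1.561, 1.57, -0.457]
force: [-1.2, 0.5, 6.9]
grip_width: 0.0206
clock: 34.05
position: [0.5697, -0.2414, 0.1783]
tool_rot: [1.616, 1.564, -0.403]
force: [-0.2, 0.1, -2.6]
grip_width: 0.0204
t 34.1 p [ 0.5684 -0.2412  0.1758] yaw -25.66 shift mm [  -4.6 -113.2 -252.7] turn -42.7 F [ 0.1  0.1 -2.8] w 0.0209 q7 -0.44
```

View pics/w30.png

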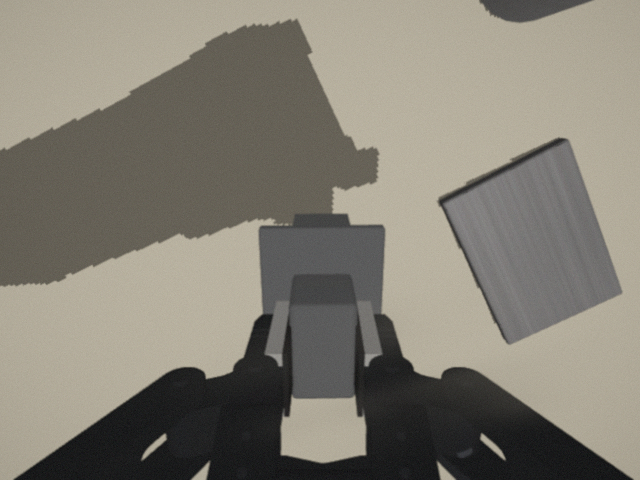

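```bash
python3 -m pendant '[[-4,0,0,-10.7],[0,0,0,-10.7],[0,0,0,-10.7],[0,0,0,-10.7],[0,0,0,0]]'
python3 - <<'E'
from h import *
W=load('w30'); s=bot.observe()
go(.5758,.0356,.18,17.2)
E
```

```text
clock: 34.72
position: [0.5672, -0.2407, 0.1766]
tool_rot: [-2.582, 1.569, 2.429]
force: [0.2, -0.2, -1.2]
grip_width: 0.0203
t 34.725 p [ 0.5672 -0.2407  0.1766] yaw 17.1 shift mm [  -3.1   89.5 -261.6] turn -0.1 F [ 0.2 -0.2 -1.2] w 0.0203 q7 0.21
```

```bash
python3 -m pendant '[[0,24,-46,0],[0,24,-46,0],[0,24,-46,0],[-4,17,-44,0],[0,0,0,0],[0,0,0,0]]'
python3 - <<'E'
from h import *
W=snap('wrist','w31'); go(.5758,.0356,.18,17.2); crop('w31',220,40,200,180,'c36');crop('w31',250,190,150,220,'c37')
E
```

```text
clock: 35.48
position: [0.5989, -0.0411, 0.1814]
tool_rot: [-1.289, 1.57, -2.564]
force: [0.0, -0.3, -1.2]
grip_width: 0.0202
t 35.525 p [ 0.5989 -0.0418  0.1814] yaw 16.96 shift mm [  1.4   0.5 -80.7] turn -0.2 F [ 0.3 -0.2 -1.8] w 0.0204 q7 -0.14
c36 scale 3.3333333333333335
c37 scale 2.727272727272727
```

View pics/w31.png

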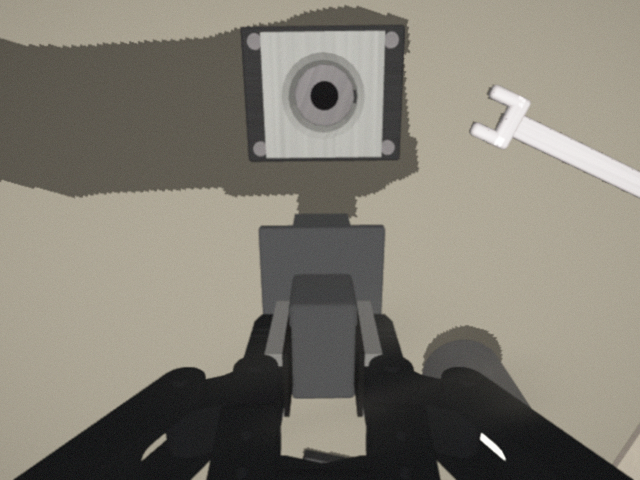

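View pics/c37.png

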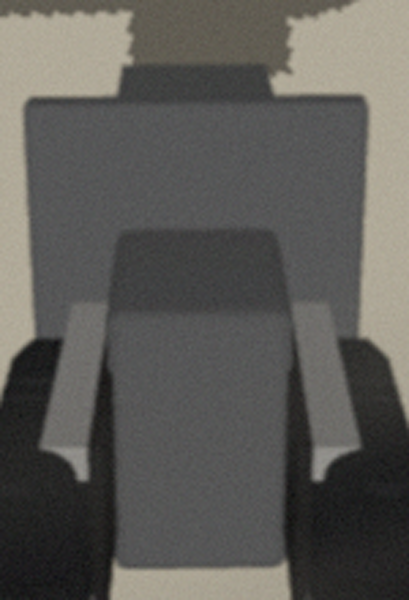

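View pics/c36.png

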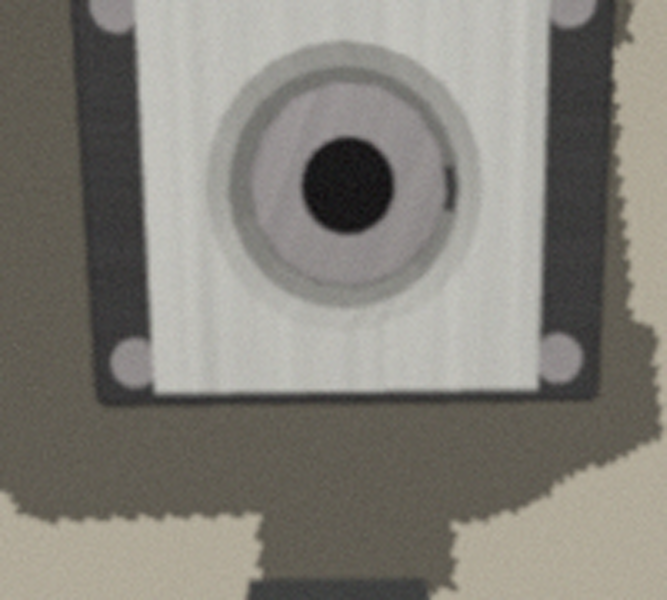

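```bash
python3 - <<'E'
from h import *
W=load('w31');s=bot.observe();R=Ro.from_euler('xyz',s['tool_rot']).as_matrix();p=s['position']
m=atz(W,323.5,96.25,.114);cs=[atz(W,*q,.114) for q in [(261,31),(385,30),(381.4,156.4),(265.6,158.2)]]
print('mouth',m,'corners mean',np.mean(cs,0))
T=lambda X:(R.T@(X-p)*1000).round(1)
print('mouth in tool',T(m),T(np.mean(cs,0)))
for i in range(4):
    d=cs[(i+1)%4]-cs[i]; print(np.degrees(np.arctan2(d[1],d[0])).round(1),np.linalg.norm(d).round(4))
k=lambda q:(250+q[0]/2.727,190+q[1]/2.727)
zt=p[2]+.0228; bt=[atz(W,*k(q),zt) for q in [(107,314),(293,314),(287,567),(117,567)]]; print('block',[T(q) for q in bt],T(np.mean(bt,0)))
zp=p[2]-.0042; print('plate far',T(atz(W,*k((25,98)),zp)),T(atz(W,*k((367,97)),zp)))
E
```

```text
mouth [0.57584968 0.03579569 0.114     ] corners mean [0.57575156 0.03565901 0.114     ]
mouth in tool [ 67.4   0.6 -80.9] [ 67.4   0.5 -80.8]
17.4 0.0555
-72.3 0.0562
-162.1 0.0565
106.8 0.0567
block [array([-22.8, -10. , -19.1]), array([-22.8,  11.3, -19.2]), array([-22.8,  11.5,  15.8]), array([-22.8,  -9.6,  15.9])] [-22.8   0.8  -1.7]
plate far [  4.2 -22.4 -36.8] [  4.2  22.6 -37. ]
```

```bash
python3 -m pendant '[[0,0.2,-40,-0.3],[0,0,-39.2,0],[0,0,0,0],[18,0,0,0],[12,0,0,0],[0,0,0,0],[0,0,0,0]]'
python3 - <<'E'
from h import *
W=snap('wrist','w32');snap('scene','s32'); go(.5758,.0357,.1232,17.3); crop('s32',290,140,110,110,'c38')
E
```

```text
clock: 36.4
position: [0.5759, 0.0348, 0.1519]
tool_rot: [-2.773, 1.571, 2.243]
force: [-0.0, -0.4, -1.3]
grip_width: 0.0204
t 36.5 p [0.576  0.035  0.1522] yaw 17.45 shift mm [29.   0.  -0.7] turn 0.1 F [-0.6 -0.1 -0.5] w 0.0202 q7 -0.3
c38 scale 5.454545454545454
```

View pics/c38.png

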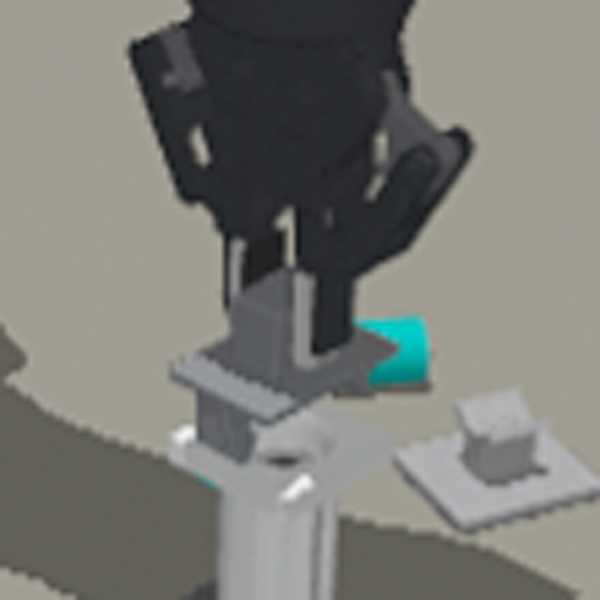

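View pics/w32.png

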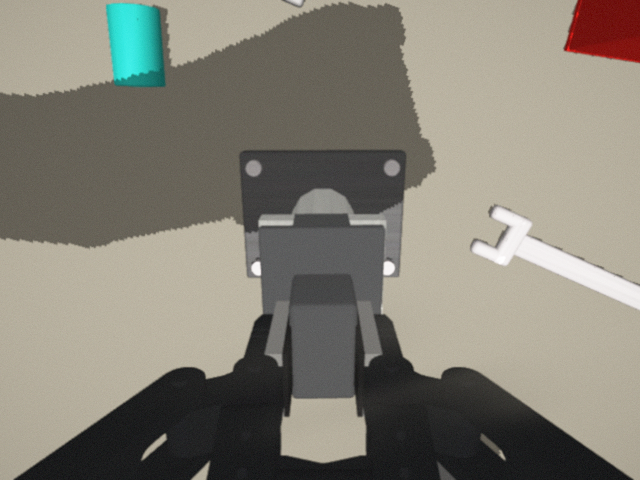

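```bash
python3 -m pendant '[[5,0,0.5,0],[3,0,0,0],[3,0,0,0],[0,0,0,0]]'
python3 -m pendant '[[3,0,0,0],[3,0,0,0],[0,0,0,0]]'
python3 - <<'E'
from h import *
snap('scene','s33'); go(.5758,.0357,.1232,17.3); crop('s33',290,140,110,110,'c39')
E
```

```text
clock: 37.0
position: [0.5758, 0.0348, 0.1407]
tool_rot: [-2.501, 1.57, 2.516]
force: [-0.4, 1.1, -0.8]
grip_width: 0.02
clock: 37.38
position: [0.5761, 0.0347, 0.1349]
tool_rot: [1.768, 1.57, 0.502]
force: [1.8, 1.6, -2.3]
grip_width: 0.0202
t 37.425 p [0.5761 0.0347 0.1349] yaw 17.47 shift mm [11.7 -0.  -1. ] turn 0.2 F [ 2.6  1.7 -2.4] w 0.0207 q7 -0.31
c39 scale 5.454545454545454
```

View pics/c39.png

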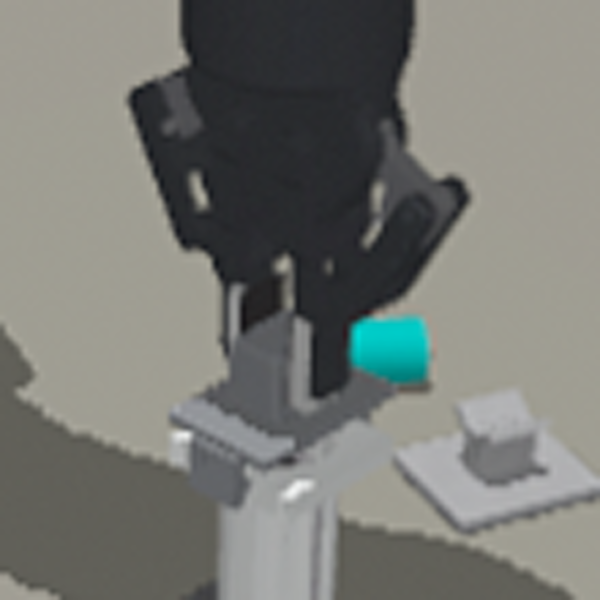

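```bash
python3 -m pendant '[[3,0,0,0],[3,0,0,0],[0,0,0,0]]'
python3 -m pendant '[[2,0,0,0],[2,0,0,0],[0,0,0,0]]'
python3 -m pendant '[[1.5,0,0,0],[1,0,0,0],[0,0,0,0]]'
```

```text
clock: 37.8
position: [0.5759, 0.0346, 0.1286]
tool_rot: [-2.733, 1.571, 2.284]
force: [1.8, 0.4, -2.9]
grip_width: 0.0204
clock: 38.17
position: [0.5755, 0.0343, 0.1245]
tool_rot: [-1.519, 1.57, -2.785]
force: [-0.2, -0.0, -0.6]
grip_width: 0.0203
clock: 38.55
position: [0.5757, 0.0344, 0.1235]
tool_rot: [-0.205, 1.57, -1.471]
force: [-11.7, -3.4, 25.2]
grip_width: 0.0205
```

```bash
python3 -m pendant '[[1.5,0,0,0],[0,0,0,0]]'
python3 - <<'E'
from h import *
snap('scene','s34'); go(.5758,.0357,.1232,17.3); crop('s34',300,170,80,80,'c40');snap('wrist','w34')
E
```

```text
clock: 38.8
position: [0.576, 0.0344, 0.123]
tool_rot: [0.294, 1.569, -0.972]
force: [-16.4, -4.4, 44.0]
grip_width: 0.0203
t 38.85 p [0.5759 0.0344 0.123 ] yaw 17.45 shift mm [-0.2  0.2 -1.2] turn 0.2 F [-17.   -5.6  44.7] w 0.0205 q7 -0.33
c40 scale 7.5
```

View pics/c40.png

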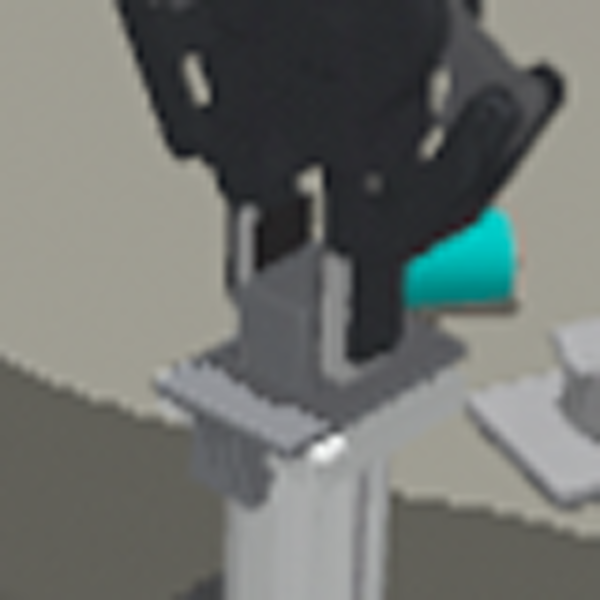

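At 45 N it is stiff and the plate is flush on the collar. A gentle pull will show whether the clips hold.

```bash
python3 -m pendant '[[-2,0,0,0],[-2,0,0,0],[0,0,0,0]]'
python3 -m pendant '[[-1,0,0,0],[-1,0,0,0],[0,0,0,0]]'
```

```text
clock: 39.28
position: [0.5758, 0.0345, 0.1246]
tool_rot: [-1.931, 1.57, 3.086]
force: [0.1, 0.1, -1.5]
grip_width: 0.0204
clock: 39.65
position: [0.5755, 0.0345, 0.1252]
tool_rot: [-2.358, 1.569, 2.659]
force: [9.3, 3.3, -33.2]
grip_width: 0.0202
```

It holds against a 33 N pull, so the clips are under the collar. I'll press it back down lightly and release.

```bash
python3 -m pendant '[[2,0,0,0],[1.5,0,0,0],[0.5,0,0,0],[0,0,0,0]]'
python3 -m pendant '[[0,0,0,0],[0,0,0,0],[0,0,0,0],[-20,0,0,0],[-40,0,0,0],[-40,0,0,0],[0,0,0,0],[0,0,0,0]]' 0.4
python3 - <<'E'
from h import *
snap('scene','s35'); snap('wrist','w35'); crop('s35',300,170,80,80,'c41'); go(.5758,.0357,.22,17.3)
E
```

```text
clock: 40.15
position: [0.5759, 0.0347, 0.1233]
tool_rot: [0.887, 1.571, -0.379]
force: [-2.2, 0.7, 3.8]
grip_width: 0.0202
clock: 41.15
position: [0.5758, 0.0344, 0.2234]
tool_rot: [0.801, 1.57, -0.465]
force: [-0.1, 0.8, -1.0]
grip_width: 0.0601
c41 scale 7.5
t 41.25 p [0.5755 0.0345 0.2225] yaw 17.47 shift mm [ 2.5  0.6 -1.1] turn 0.2 F [ 0.1 -0.6  0.3] w 0.0597 q7 -0.23
```

View pics/c41.png

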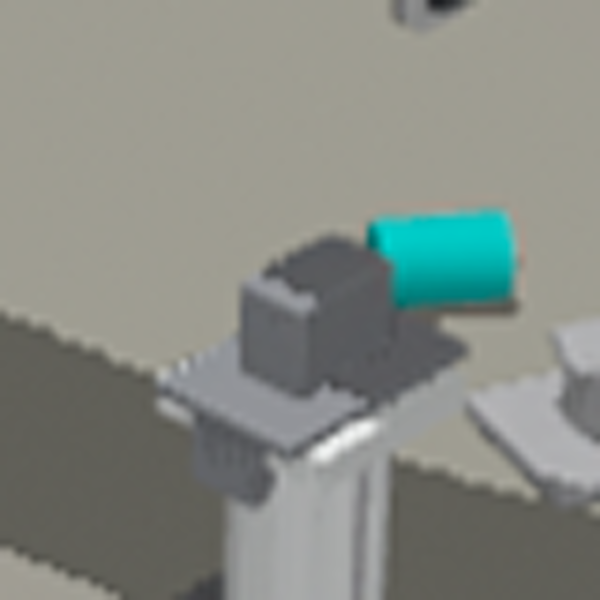

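View pics/w35.png

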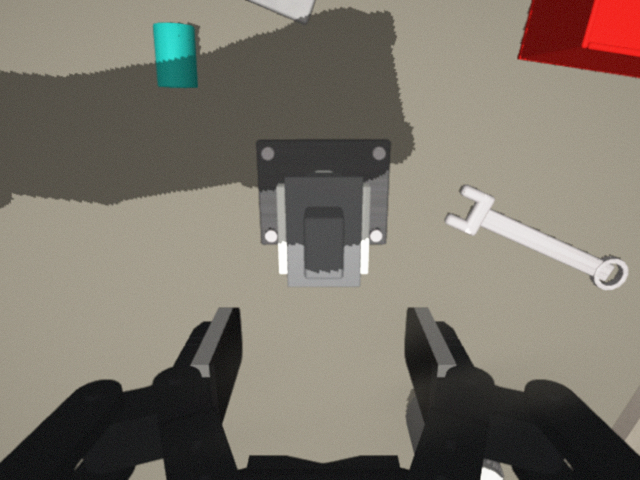

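```bash
python3 - <<'E'
from h import *
W=load('w35');S=load('s35'); crop('w35',250,160,150,140,'c42',5)
X,e=tri((W,324,248),(S,342.3,206)); print(X,e); print(atz(W,324,248,.146))
# collar/plate: plate corners at z=.119, visible
P=[atz(W,*q,.119) for q in [(286,178),(363,178),(361,287),(287,287)]];print(np.mean(P,0))
E
```

```text
c42 scale 5
[0.57581826 0.035361   0.14452452] [np.float64(0.000395118618443026), np.float64(0.00039511861844302256)]
[0.57589343 0.03619548 0.146     ]
[0.57640779 0.03506868 0.119     ]
```

View pics/c42.png

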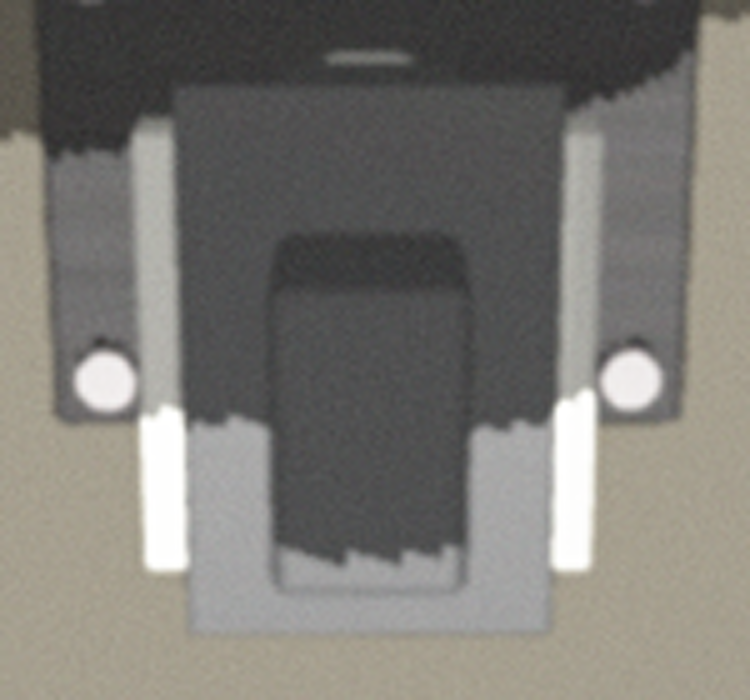

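```bash
python3 -c "
from workcell import job_done; print(job_done())"
```

```text
the job is handed in; nothing more can be done
None
```

The job is handed in at about 41 s of the 70 s. No verdict is reported, so the results below rest on my own checks.

**What I did**
- **Standing bushing_a:** I gripped it by the flanks and pressed it against the edge, then a corner, of the collar to pivot it between the pads. At about 24° from upright I let it go just above the bench, and it settled upright, free of the fingers.
- **Loading:** I took bushing_a again and dropped it down the tube, then bushing_b on top. Both went in with almost no force.
- **Capping:** I turned the cap square to the collar and pressed it home. The force rose to 45 N when it bottomed out. A test pull of about 33 N did not lift it off, so I pressed it back down lightly and let go.

**Last checks**
- **Cap position:** the pictures show it square and centred to about 1 mm, with the plate flush on the collar. The top of the grip block triangulated at 144.5 mm against 146 mm expected, which is within the camera error.
- **Bushing stack:** the wrist picture after loading showed the upper bushing about 14 mm below the mouth, as it should be.
- **Clips:** the cameras could not see the two clip joints directly, so snap-in is inferred from the pull test.
- **Bystanders:** I did not re-measure the bin, wrench, tin and steel plate. I planned the moves to keep clear of them.

**What did not go to plan:** the first push on the straight collar edge left bushing_a sliding in the pads and still too tilted, so I used the collar's corner as well.

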